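Load key-fob housings into the light box's sample tray

ROBOT

A 6-joint arm with a two-finger parallel gripper is mounted at the origin on the work surface. World frame = base frame: x ahead of the robot, y to its left, z up, the work surface at z = 0. Lengths are in m, angles in rad, forces in N, time in s.
With the tool pointing down it reaches from about 0.3 to 0.875 m from the base axis. Payload 4.2 kg.
Tool frame: the origin (TCP) lies midway between the tips of the shut fingers; the grasp point (between the pads) lies 19 mm behind it; z points along the fingers, y is the line along which they close (so a half turn about z gives the same grasp; the last joint's range is limited). The gripper opens to 85 mm and grips with 20 to 120 N. Pads are 22 mm wide; open, the fingers measure 114 mm over their backs; the gripper's body (76 mm by 85 mm) begins 54 mm behind the grasp point. The pads swing forward as they close: fully open they stand 13 mm farther back than shut.
Start: joints at [1.144, 0.32, 1.565, -0, 1.257, -0.02], TCP at [0.228, 0.528, 0.231] pointing down, gripper open.
Joint ranges: [-3.11, 3.11], [-0.84, 2.01], [0.21, 2.61], [-1.34, 4.49], [0.05, 2.63], [-2.56, 2.56]. Speed limits (rad/s): [2.57, 2.57, 3.14, 3.14, 3.14, 3.14].

INTERFACE

Orientations are given as a unit quaternion [x, y, z, w].
In Python, from station import get_obs, grab_frame, camera_model, job_done gives the robot as it stands. The module is installed in compiled form; this text tells all that it offers.
- The arm moves only by the tool jog_arm, never from a script. Its argument "plan" is a list of rows, each an object with "dp": the shift along the world's x, y, z in mm, a list of three; "delta_rot": the turn, a rotation vector about the world's x, y, z in degrees, a list of three; "claw": the finger opening in mm, from 0 to 85.4. A call has exactly 5 rows; each row shifts and turns the commanded pose from where the row before left it; what a row does not reach is not made up. A row lasts 1/8 s, in which the tool goes at most 62.5 mm and 10.7 degrees, less where a joint would pass 70% of its speed; a pose out of reach is approached as far as the arm can. A call is refused whole if a number of a shift passes 62.5 or a number of a turn 10.7, either way. A call with a gripper value outside its range is refused whole. The fingers move at their own pace and stop on an object; "newtons" is the grip in N (left out, the last holds). Time passes only in rows, so rows that do not move let the fingers close, or fill a call up. It gives the time, the measured TCP pose, the force, the opening and the grip force at its end, in the units of the state.
- get_obs(): the state, without advancing time (a new reading comes with each control period).
- grab_frame(name): name is "scene" or "top" or "wrist"; returns the picture (384x512x3 uint8, red, green, blue); there is no depth.
- camera_model(name): a dict with "K" (3x3 intrinsics, pixels), "extrinsics" (4x4, takes a point from camera to world coordinates). Camera axes: x right, y up, looking along -z (the intrinsics and any distortion apply to the point x, -y, -z); pixel columns grow to the right and rows downward; lengths in m; the calibration is good to about 2 mm. A picture is of the moment at which its call begins: read the wrist's pose just before it. camera_model takes no time and is no camera call; for the wrist camera it gives the pose at the moment of the call.
- job_done(): hands the job in; it is judged then, once.
The state is a dict: "t": time; "joints": joint angles; "dq": joint speeds; "joint_efforts": joint torques, N m; "ee_pos": TCP position; "tool_rot": TCP orientation; "ft_force": force on the tool from outside, world axes, zero at the start; "ft_torque": the same for the moment, N m; "finger_gap": finger opening in m; "grip_force": force on a finger pad.
Only numpy, scipy, OpenCV 4.12 (cv2) and the standard library are available. Lean on these libraries where they do the work, as an engineer would, in place of code of your own. Each camera call takes 0.05 s, during which the arm holds its last target. There are 200 camera calls.

TASK

Take the orange-handled draw hook off its rail and, with its prong in the finger hole of the light box's sample tray, pull the tray fully out; hang the hook back over the rail. Lay every key-fob housing that is on the paper flat in the tray, each in a compartment of its own, then push the tray fully home and after that turn the blue lock collar until its lug points at the red mark. Do not disturb the tumbler, spray bottle, ring light and power brick.

Things in the scene. Friction and masses are not known exactly. Their poses are not given: they have to be found in the camera images.
- lightbox: Black light box fixed on the table, 224 mm wide (y), 200 mm deep (x), 85 mm tall, with a bright window on the roof. Origin: table level, under the centre of its front face (the face the tray comes out of); +x points into the box, z up. The tray slides out along -x. The roof is solid, so compartments can be reached only while the tray is out.
- tray (a joint): Travel of the sample tray in m: 0 fully home, 0.125 fully out (hard stop), along the light box's -x. Friction about 1.5 N; stays where left. Grey front plate 188 mm wide, 16 to 70 mm above the table, flush with the box's front when home. Pulled out by the hook's prong in its finger hole; may be pushed home with shut fingers on the yellow tab's front edge.
- tray_hole (a point): Centre of the 24 x 24 mm square finger hole, straight down through the yellow tab on the tray's front; this point is level with the tab's top, 56 mm above the table. Tab 6 mm thick, 50 mm wide (y), its front edge 20 mm from this point in -x, the front plate 26 mm in +x. Nothing below the tab. Axes as the light box; moves with the tray.
- cell0 (a point): Floor centre of the front left tray compartment (+y side), 20 mm above the table; axes as the light box; moves with the tray. Compartments are 52 mm (x) by 86 mm (y) inside, divided by walls 4 mm thick and 12 mm high above the floor; outer walls 22 mm high, front plate 50 mm.
- cell1 (a point): Floor centre of the front right (-y) tray compartment; same form as cell0.
- cell2 (a point): Floor centre of the rear left tray compartment; same form as cell0.
- cell3 (a point): Floor centre of the rear right tray compartment; same form as cell0.
- collar (a joint): Turn of the blue lock collar in rad, growing counter-clockwise seen from above; starts unlocked (0 to 0.25); locked at 1.2, where its lug points straight to the box's front (-x) at the red mark on the roof; stop at 1.45. Stays where left (friction about 0.1 N m).
- collar_axis (a point): On the collar's upright axis, level with its top, 117 mm above the table; axes as the light box. Blue ring, 58 mm outer diameter (grip it across), 28 mm tall, round a fixed 38 mm barrel standing 6 mm higher; 60 mm behind the box's front. Lug at the ring's foot: 12 mm wide, 11 mm high, reaching 53 mm from the axis; it points (joint - 1.2) rad counter-clockwise from the box's -x.
- rail: Fixed stand with a square aluminium bar 20 x 20 mm and 220 mm long along its y axis, on a post at each end (posts 102 mm from the middle). Origin on the table under the bar's middle.
- rail_top (a point): Middle of the bar's top face, 110 mm above the table; y along the bar, z up.
- hook: Draw hook, 120 g. Origin: underside centre of its steel saddle, 50 x 26 x 8 mm. On it an orange grip 32 (x) by 16 (y) mm, 8 to 58 mm above the origin, pinched across y. Round 10 mm prong at x +21 mm down to z -50 mm; flat leg 6 mm thick at x -19 mm down to z -18 mm. Starts saddled on the rail's bar (6 mm play either side), prong on the rail's +x side (away from the robot).
- hook_tip (a point): Lower end of the hook's prong, 21 mm in +x of the hook's origin and 50 mm below it.
- sheet: White paper sheet 240 x 250 mm lying on the table, on which the housings start. Origin at its centre.
- fob0: Key-fob housing, orange: flat body 68 (x) by 38 (y) by 14 mm, on it a white raised bar 14 (x) by 30 (y) mm, 18 mm tall, to be pinched across x from above (total height 32 mm, 60 g). Origin: centre of the underside. It fits a compartment only with its length along the tray's y. May be absent.
- fob1: Key-fob housing, mid-grey: flat body 68 (x) by 38 (y) by 14 mm, on it a white raised bar 14 (x) by 30 (y) mm, 18 mm tall, to be pinched across x from above (total height 32 mm, 60 g). Origin: centre of the underside. It fits a compartment only with its length along the tray's y. May be absent.
- fob2: Key-fob housing, dark grey: flat body 68 (x) by 38 (y) by 14 mm, on it a white raised bar 14 (x) by 30 (y) mm, 18 mm tall, to be pinched across x from above (total height 32 mm, 60 g). Origin: centre of the underside. It fits a compartment only with its length along the tray's y. May be absent.
- fob3: Key-fob housing, blue: flat body 68 (x) by 38 (y) by 14 mm, on it a white raised bar 14 (x) by 30 (y) mm, 18 mm tall, to be pinched across x from above (total height 32 mm, 60 g). Origin: centre of the underside. It fits a compartment only with its length along the tray's y. May be absent.
- tumbler: Bystander, to be left alone: cream tumbler (84 mm wide, 124 mm tall). Origin: centre of the underside.
- spray: Bystander, to be left alone: small clear spray bottle (38 mm wide, 110 mm tall). Origin: centre of the underside.
- ringlight: Bystander, to be left alone: white ring light lying flat (110 mm wide, 18 mm thick). Origin: centre of the underside.
- brick: Bystander, to be left alone: black power brick (60 x 120 x 30 mm). Origin: centre of the underside.
Things that resemble listed ones, but are neither listed nor needed, are in the scene too. What is shaped like the fob1 but purple is not meant. Leave any pink look-alike of the fob0 alone.

How it is judged:
By the outcome, as a careful person would: the job done as asked, in the order asked, and still so for the second after the job is handed in, with the robot touching nothing.
Of fob0, fob1, fob2, fob3 only 2 to 4 are there at a start; the rules pass over those that are not, and their reading is None.
At some moment in a run one of fob0, fob1, fob2, fob3 may be knocked a few centimetres aside while the robot is not near it.
It also fails if it takes over 210 s, if anything falls off the work surface, if the arm or the gripper's body presses on something with over 40 N, if the wrist force passes 120 N, or if a joint passes its speed limit or range.

## Working session

There is one attempt and no reset: what is moved stays moved. The work goes in short steps, Python scripts to look and compute and a tool call to move; the robot and the scene stay as the last step left them, time stands still between calls to the robot, and variables do not carry over. Pictures are saved under pics/ and viewed, at most 14 in all, crops included, and the job is handed in when it is done.

Besides the shell and the picture viewer there is one more tool, called after "Emit:" as name([rows], argument=value, ...), one row to a line, values as JSON. jog_arm: Moves the arm, as the interface text tells. Its arguments: {"type":"object","properties":{"plan":{"type":"array","items":{"type":"object","properties":{"dp":{"type":"array","items":{"type":"number"}},"delta_rot":{"type":"array","items":{"type":"number"}},"claw":{"type":"number"}}}},"newtons":{"type":"number"}},"required":["plan"]}

```bash
mkdir -p pics; cat > h.py <<'E'
import numpy as np, cv2
from station import get_obs, grab_frame, camera_model, job_done
def snap(n,f,crop=None,s=1):
    im=grab_frame(n)[:,:,::-1]
    cv2.imwrite('pics/raw_'+f,im)
    if crop: x0,y0,x1,y1=crop; im=im[y0:y1,x0:x1]
    if s!=1: im=cv2.resize(im,None,fx=s,fy=s,interpolation=cv2.INTER_CUBIC)
    cv2.imwrite('pics/'+f,im)
def ray(n,uv,z,M=None):
    M=M or camera_model(n);K=np.array(M['K']);E=np.array(M['extrinsics'])
    out=[]
    for u,v in np.atleast_2d(uv):
        d=np.linalg.inv(K)@[u,v,1]; d=E[:3,:3]@[d[0],-d[1],-d[2]]; o=E[:3,3]
        out.append(o+d*(z-o[2])/d[2])
    return np.array(out)
def proj(n,P,M=None):
    M=M or camera_model(n);K=np.array(M['K']);E=np.array(M['extrinsics'])
    p=(np.atleast_2d(P)-E[:3,3])@E[:3,:3]; q=(p*[1,-1,-1])@K.T
    return q[:,:2]/q[:,2:]
E
python3 - <<'E'
from h import *
np.set_printoptions(precision=4,suppress=True)
snap('top','top1.png',s=1.56); snap('scene','sc1.png',s=1.56)
for n in('top','scene','wrist'):
    m=camera_model(n); print(n,[k for k in m],np.array(m['K']),np.array(m['extrinsics']))
o=get_obs();print(o['t'],o['ee_pos'],o['tool_rot'])
E
```

```text
top ['K', 'extrinsics'] [[440.804    0.     254.4363]
 [  0.     440.804  192.0231]
 [  0.       0.       1.    ]] [[ 0.0251  0.9943 -0.1039  0.3566]
 [-0.9996  0.024  -0.0116 -0.0649]
 [-0.0091  0.1042  0.9945  1.4727]
 [ 0.      0.      0.      1.    ]]
scene ['K', 'extrinsics'] [[456.6703   0.     262.0149]
 [  0.     456.6703 196.9707]
 [  0.       0.       1.    ]] [[-0.4793 -0.7032  0.5252  1.1738]
 [ 0.8776 -0.392   0.276   0.2795]
 [ 0.0118  0.5932  0.805   1.1121]
 [ 0.      0.      0.      1.    ]]
wrist ['K', 'extrinsics'] [[307.658    0.     251.5541]
 [  0.     307.658  189.185 ]
 [  0.       0.       1.    ]] [[ 0.3957 -0.8872 -0.2372  0.1682]
 [ 0.9184  0.3818  0.1039  0.5529]
 [-0.0016 -0.259   0.9659  0.3726]
 [ 0.      0.      0.      1.    ]]
0.1 [0.2273 0.5277 0.2306] [ 0.202   0.9794 -0.0008 -0.0002]
```

View pics/top1.png

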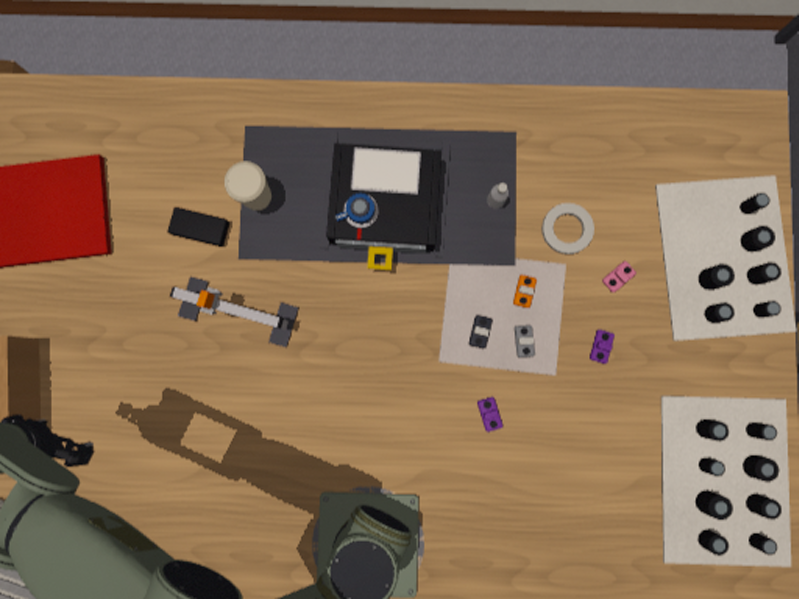

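View pics/sc1.png

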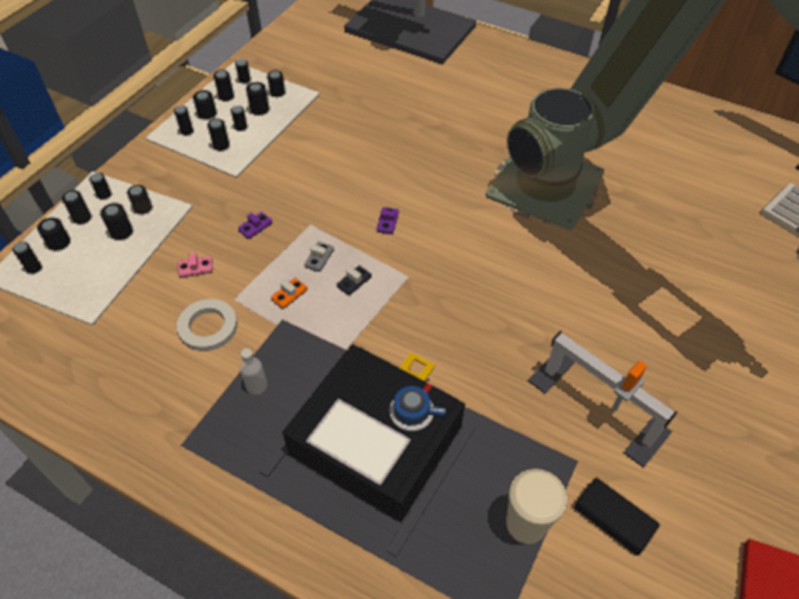

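The top view shows the hook near (205,298), the tab at (381,258), and three fobs on the paper: orange (525,291), grey (525,341) and dark grey (481,331). There is no blue fob. Next I'll enlarge the relevant areas.

```bash
python3 - <<'E'
import cv2
im=cv2.imread('pics/raw_top1.png')
a=cv2.resize(im[85:230,100:300],None,fx=4,fy=4,interpolation=cv2.INTER_CUBIC); cv2.imwrite('pics/c1.png',a)
b=cv2.resize(im[160:280,270:410],None,fx=5,fy=5,interpolation=cv2.INTER_CUBIC); cv2.imwrite('pics/c2.png',b)
E
```

```text
(no output)
```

View pics/c1.png

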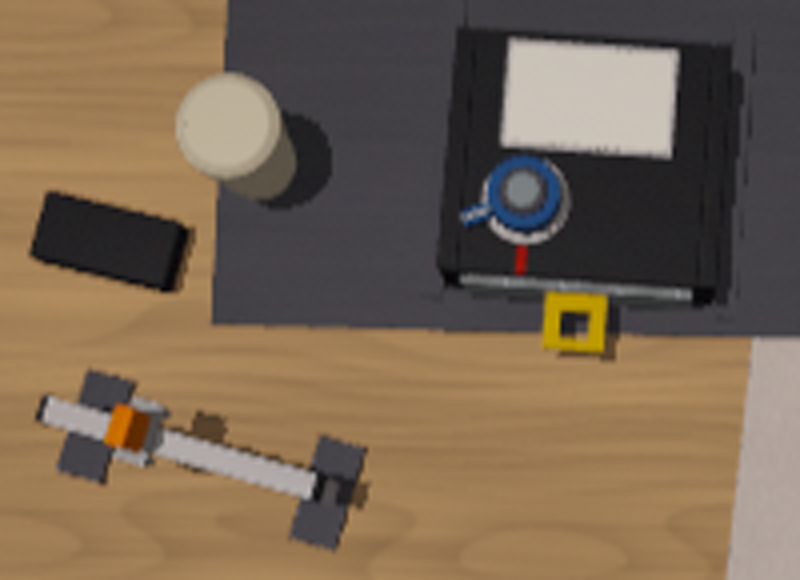

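View pics/c2.png

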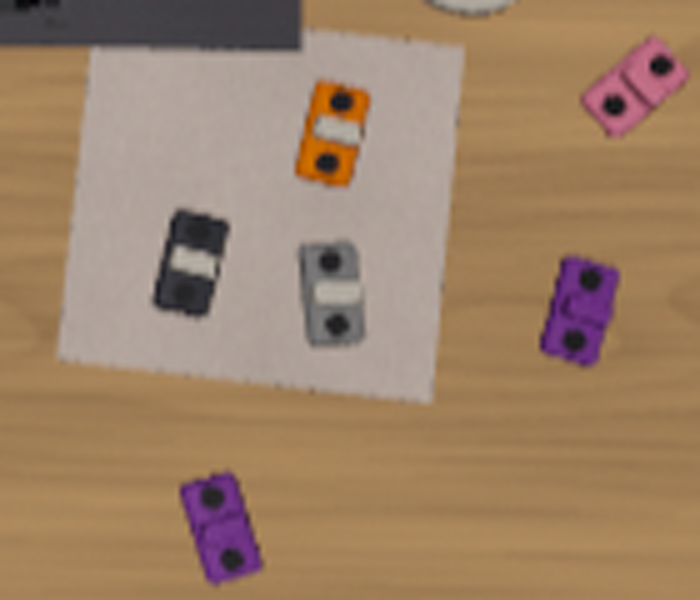

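The first crop shows the hook grip at about (122,425), the bar from (45,408) to (318,486), the hole at (575,324), the barrel top at (522,190) and the lug end at (463,217). The second crop shows the fob bars at (338,130) orange, (338,293) grey and (194,262) dark.

```bash
python3 - <<'E'
from h import *
np.set_printoptions(precision=4,suppress=True)
c1=lambda *p:(np.array(p)+.5)/4-.5+[100,85]
c2=lambda *p:(np.array(p)+.5)/5-.5+[270,160]
r=lambda p,z:ray('top',p,z)[:,:2]
print('hole',r(c1((575,324)),.056),'tab corners',r(c1((543,295),(608,295),(545,350),(603,355)),.056))
print('roof front',a:=r(c1((443,272),(715,300)),.085), 'roof back',r(c1((460,30),(730,45)),.085), 'window',w:=r(c1((508,40),(678,50),(672,157),(502,147)),.085))
f=lambda v:np.degrees(np.arctan2(v[1],v[0]))
print('yaws',f(w[0]-w[1])-90,f(w[3]-w[2])-90,f(w[0]-w[3]),f(w[1]-w[2]))
print('collar',r(c1((522,190)),.123),'lug',r(c1((463,217)),.095),'red',r(c1((521,258)),.085))
b=r(c1((45,408),(318,486)),.11);print('rail',b,b.mean(0),f(b[0]-b[1])-90)
print('grip',r(c1((120,424)),.168))
for n,k in dict(o=((338,130),(341,102),(327,162)),g=((338,293),(331,262),(336,325)),d=((194,262),(198,229),(184,293))).items():
    q=c2(*k); h=r(q[1:],.014); print(n,r(q[:1],.032),h.mean(0),f(h[0]-h[1]))
E
```

```text
hole [[ 0.5901 -0.0102]] tab corners [[ 0.6134  0.0166]
 [ 0.6146 -0.0364]
 [ 0.5682  0.0136]
 [ 0.5652 -0.0336]]
roof front [[ 0.6249  0.0954]
 [ 0.6073 -0.1223]] roof back [[ 0.8244  0.0887]
 [ 0.8167 -0.1304]] window [[ 0.8169  0.0495]
 [ 0.8116 -0.0884]
 [ 0.723  -0.0855]
 [ 0.7281  0.0515]]
yaws -2.194420675029633 -2.1389384836819545 -1.30565248239428 -1.8789910771125955
collar [[0.684  0.0316]] lug [[0.6677 0.0799]] red [[0.6377 0.0334]]
rail [[0.5051 0.3995]
 [0.4494 0.1836]] [0.4773 0.2915] -14.472059276838678
grip [[0.4881 0.3229]]
o [[ 0.535  -0.3194]] [ 0.5358 -0.3199] -12.637798120846588
g [[ 0.4279 -0.32  ]] [ 0.4284 -0.3202] 4.87159647560402
d [[ 0.4458 -0.2259]] [ 0.4476 -0.226 ] -11.566845269801847
```

Emit:
jog_arm([
  {"dp":[52,-41,0],"delta_rot":[0,0,1.8],"claw":85},
  {"dp":[52,-41,0],"delta_rot":[0,0,1.8],"claw":85},
  {"dp":[52,-41,0],"delta_rot":[0,0,1.8],"claw":85},
  {"dp":[52,-41,0],"delta_rot":[0,0,1.8],"claw":85},
  {"dp":[50,-41,0],"delta_rot":[0,0,1.6],"claw":85},
], newtons=60)

```text
t: 0.72
ee_pos: [0.4734, 0.3322, 0.231]
tool_rot: [0.126, 0.992, -0.0, -0.0]
ft_force: [0.5, 0.9, -0.2]
finger_gap: 0.0851
grip_force: 0.0
```

Emit:
jog_arm([
  {"dp":[0,0,0],"claw":85},
  {"dp":[0,0,0],"claw":85},
  {"dp":[0,0,0],"claw":85},
  {"dp":[0,0,0],"claw":85},
  {"dp":[0,0,0],"claw":85},
])

```text
invalid input at $.plan[0]: expected keys dp, delta_rot, claw
```

```bash
python3 - <<'E'
from h import *
import json
np.set_printoptions(precision=4,suppress=True)
o=get_obs();m=camera_model('wrist');np.savez('w1.npz',**m)
print(o['t'],o['ee_pos'],o['tool_rot'],o['joints'])
snap('wrist','w1.png',s=1.5)
E
```

```text
0.725 [0.4734 0.3322 0.231 ] [ 0.1258  0.9921 -0.0001 -0.0002] [ 0.5919  0.3253  1.557   0.0002  1.2597 -0.7268]
```

View pics/w1.png

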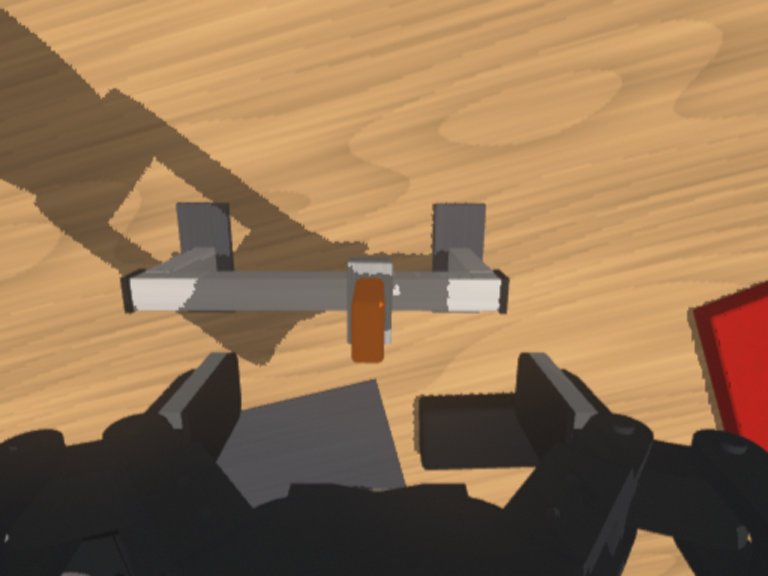

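The wrist view shows the grip's top far edge at about (352–384, 360), the bar's far top edge at row 311, and the bar ends at columns 130 and 500.

```bash
python3 - <<'E'
from h import *
np.set_printoptions(precision=4,suppress=True)
M=dict(np.load('w1.npz')); c=lambda *p:(np.array(p)+.5)/1.5-.5
r=lambda p,z:ray('',p,z,M)[:,:2]
g=r(c((352,360),(384,360)),.168);print('grip edge',g,g.mean(0))
e=r(c((130,311),(502,311)),.11);v=e[1]-e[0];print('bar +x edge',e,e.mean(0),np.degrees(np.arctan2(v[1],v[0]))-90,np.linalg.norm(v))
y=np.radians(-14.5);X=np.array([np.cos(y),np.sin(y)])
print('bar mid',e.mean(0)-.01*X,'grip c',g.mean(0)-.016*X)
# predicted corners of grip for the top-camera estimate
E
```

```text
grip edge [[0.4978 0.3126]
 [0.5016 0.3275]] [0.4997 0.32  ]
bar +x edge [[0.4584 0.1821]
 [0.514  0.3981]] [0.4862 0.2901] -14.449293955830228 0.22303952267729307
bar mid [0.4765 0.2926] grip c [0.4842 0.324 ]
```

Emit:
jog_arm([
  {"dp":[0,0,0],"delta_rot":[0,0,0],"claw":85},
  {"dp":[0,0,0],"delta_rot":[0,0,0],"claw":85},
  {"dp":[0,0,0],"delta_rot":[0,0,0],"claw":85},
  {"dp":[0,0,0],"delta_rot":[0,0,0],"claw":85},
  {"dp":[0,0,0],"delta_rot":[0,0,0],"claw":85},
])

```text
t: 1.4
ee_pos: [0.4717, 0.3342, 0.2314]
tool_rot: [0.126, 0.992, 0.0, 0.0]
ft_force: [-0.4, -0.1, -0.2]
finger_gap: 0.0848
grip_force: 0.0
```

Emit:
jog_arm([
  {"dp":[12.5,-10,0],"delta_rot":[0,0,0],"claw":85},
  {"dp":[0,0,-30],"delta_rot":[0,0,0],"claw":85},
  {"dp":[0,0,-30],"delta_rot":[0,0,0],"claw":85},
  {"dp":[0,0,-30],"delta_rot":[0,0,0],"claw":85},
  {"dp":[0,0,-15],"delta_rot":[0,0,0],"claw":85},
])

```text
t: 2.02
ee_pos: [0.4847, 0.3227, 0.1247]
tool_rot: [0.127, 0.992, -0.001, -0.001]
ft_force: [0.4, -0.4, 0.4]
finger_gap: 0.0851
grip_force: 0.0
```

Emit:
jog_arm([
  {"dp":[0,0,0],"delta_rot":[0,0,0],"claw":85},
  {"dp":[0,0,0],"delta_rot":[0,0,0],"claw":40},
  {"dp":[0,0,0],"delta_rot":[0,0,0],"claw":5},
  {"dp":[0,0,0],"delta_rot":[0,0,0],"claw":5},
  {"dp":[0,0,0],"delta_rot":[0,0,0],"claw":5},
], newtons=60)

```text
t: 2.65
ee_pos: [0.4849, 0.3239, 0.1269]
tool_rot: [0.126, 0.992, 0.0, 0.0]
ft_force: [-0.3, -0.3, -0.5]
finger_gap: 0.0152
grip_force: 58.4
```

Emit:
jog_arm([
  {"dp":[0,0,0],"delta_rot":[0,0,0],"claw":5},
  {"dp":[0,0,0],"delta_rot":[0,0,0],"claw":5},
  {"dp":[0,0,0],"delta_rot":[0,0,0],"claw":5},
  {"dp":[0,0,0],"delta_rot":[0,0,0],"claw":5},
  {"dp":[0,0,0],"delta_rot":[0,0,0],"claw":5},
])

```text
t: 3.28
ee_pos: [0.4849, 0.3239, 0.1269]
tool_rot: [0.126, 0.992, 0.0, 0.0]
ft_force: [-0.7, 1.0, 5.2]
finger_gap: 0.015
grip_force: 59.1
```

Emit:
jog_arm([
  {"dp":[0,0,30],"delta_rot":[0,0,0],"claw":5},
  {"dp":[0,0,35],"delta_rot":[0,0,0],"claw":5},
  {"dp":[0,0,35],"delta_rot":[0,0,0],"claw":5},
  {"dp":[0,-25,0],"delta_rot":[0,0,0],"claw":5},
  {"dp":[10,-40,0],"delta_rot":[0,0,2],"claw":5},
])

```text
t: 3.9
ee_pos: [0.4934, 0.2574, 0.2247]
tool_rot: [0.107, 0.994, -0.001, -0.001]
ft_force: [-0.0, -0.3, -0.9]
finger_gap: 0.0153
grip_force: 58.8
```

Emit:
jog_arm([
  {"dp":[14,-50,0],"delta_rot":[0,0,2],"claw":5},
  {"dp":[14,-50,0],"delta_rot":[0,0,2],"claw":5},
  {"dp":[14,-50,0],"delta_rot":[0,0,2],"claw":5},
  {"dp":[14,-50,0],"delta_rot":[0,0,2],"claw":5},
  {"dp":[9,-40,0],"delta_rot":[0,0,2],"claw":5},
])

```text
t: 4.53
ee_pos: [0.5583, 0.0156, 0.2241]
tool_rot: [0.022, 1.0, -0.0, -0.002]
ft_force: [-0.1, 0.1, -0.9]
finger_gap: 0.0152
grip_force: 58.8
```

Emit:
jog_arm([
  {"dp":[8,-28,0],"delta_rot":[0,0,0.5],"claw":5},
  {"dp":[0,0,0],"delta_rot":[0,0,0],"claw":5},
  {"dp":[0,0,0],"delta_rot":[0,0,0],"claw":5},
  {"dp":[0,0,0],"delta_rot":[0,0,0],"claw":5},
  {"dp":[0,0,0],"delta_rot":[0,0,0],"claw":5},
])

```text
t: 5.15
ee_pos: [0.5674, -0.0085, 0.2263]
tool_rot: [0.017, 1.0, 0.0, -0.0]
ft_force: [-0.3, 0.4, -1.6]
finger_gap: 0.0152
grip_force: 58.9
```

```bash
python3 - <<'E'
from h import *
np.set_printoptions(precision=4,suppress=True)
o=get_obs();m=camera_model('wrist');np.savez('w2.npz',**m)
print(o['t'],o['ee_pos'],o['tool_rot'],o['joints'])
snap('wrist','w2.png',s=1.5)
E
```

```text
5.15 [ 0.5674 -0.0085  0.2263] [ 0.0169  0.9999  0.0001 -0.0001] [-0.0354  0.3111  1.5902  0.0002  1.2406 -1.5725]
```

View pics/w2.png

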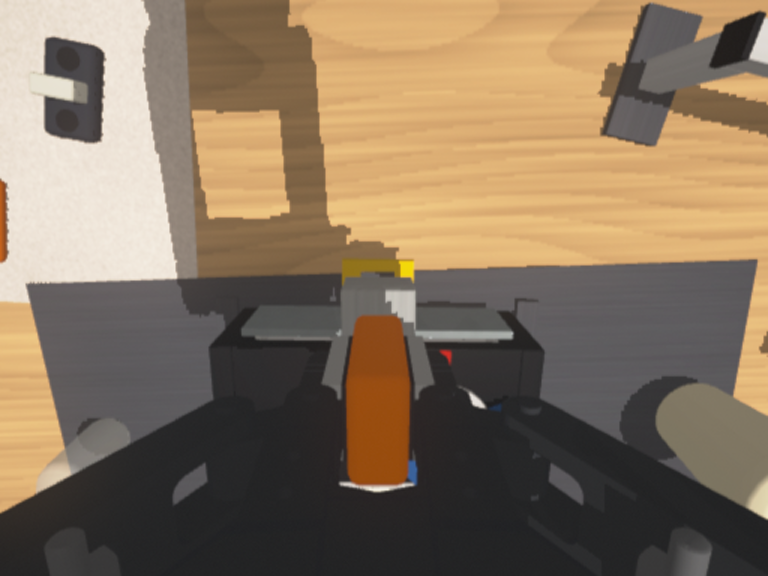

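The wrist view shows the tab's front edge at row 260 (columns 343–413), the hole's near edge at row 272 (columns 362–400), and the roof's front corners at (213,349) and (543,349).

```bash
python3 - <<'E'
from h import *
np.set_printoptions(precision=4,suppress=True)
M=dict(np.load('w2.npz')); c=lambda *p:(np.array(p)+.5)/1.5-.5
r=lambda p,z:ray('',p,z,M)[:,:2]
t=r(c((343,260),(413,260)),.056);print('tab front',t,t.mean(0))
t=r(c((362,272),(400,272)),.056);print('hole front',t,t.mean(0))
t=r(c((213,349),(543,349)),.085);print('roof front',t,t.mean(0))
t=r(c((243,337),(513,337)),.070);print('plate',t,t.mean(0))
print(proj('',[[0.588,-.0095,.056],[0.5674+.021,-.0085-.0007,.159]],M)*1.5)
E
```

```text
tab front [[ 0.5686 -0.0333]
 [ 0.5702  0.015 ]] [ 0.5694 -0.0091]
hole front [[ 0.5775 -0.0205]
 [ 0.5784  0.0059]] [ 0.578  -0.0073]
roof front [[ 0.6195 -0.1199]
 [ 0.6269  0.098 ]] [ 0.6232 -0.011 ]
plate [[ 0.6175 -0.104 ]
 [ 0.6238  0.0823]] [ 0.6206 -0.0109]
[[378.1237 285.7583]
 [379.1246 342.2325]]
```

Emit:
jog_arm([
  {"dp":[1.5,0,-40],"delta_rot":[0,0,0],"claw":5},
  {"dp":[0,0,-30],"delta_rot":[0,0,0],"claw":5},
  {"dp":[0,0,-20],"delta_rot":[0,0,0],"claw":5},
  {"dp":[0,0,-17],"delta_rot":[0,0,0],"claw":5},
  {"dp":[0,0,-17],"delta_rot":[0,0,0],"claw":5},
])

```text
t: 5.82
ee_pos: [0.5692, -0.0089, 0.1018]
tool_rot: [0.017, 1.0, 0.0, 0.0]
ft_force: [0.7, -0.3, -2.0]
finger_gap: 0.0159
grip_force: 58.9
```

Emit:
jog_arm([
  {"dp":[0,0,0],"delta_rot":[0,0,0],"claw":5},
  {"dp":[-5,0.2,0],"delta_rot":[0,0,0],"claw":5},
  {"dp":[-5,0.2,0],"delta_rot":[0,0,0],"claw":5},
  {"dp":[-5,0.2,0],"delta_rot":[0,0,0],"claw":5},
  {"dp":[-5,0.2,0],"delta_rot":[0,0,0],"claw":5},
])

```text
t: 6.45
ee_pos: [0.5496, -0.0085, 0.1031]
tool_rot: [0.018, 1.0, 0.0, 0.001]
ft_force: [1.6, -0.3, -0.1]
finger_gap: 0.0157
grip_force: 59.0
```

```bash
python3 - <<'E'
from h import *
o=get_obs();print(o['t'],o['ee_pos'],o['ft_force'])
snap('scene','s2.png',crop=(200,180,340,290),s=5)
E
```

```text
6.45 [ 0.54963534 -0.00845152  0.10308994] [ 1.55452727 -0.26503432 -0.07845399]
```

View pics/s2.png

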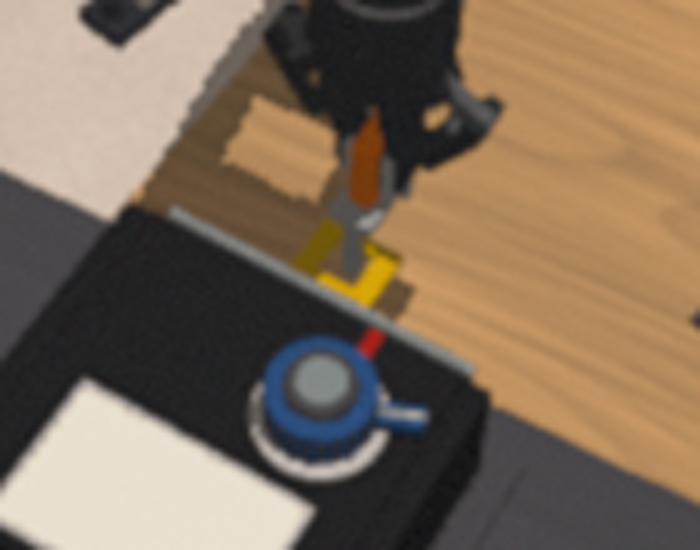

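The prong is in the hole at about (350,255), and the 1.6 N reading fits the tray sliding. I'll pull the rest of the way.

Emit:
jog_arm([
  {"dp":[-18,0.6,0],"delta_rot":[0,0,0],"claw":5},
  {"dp":[-18,0.6,0],"delta_rot":[0,0,0],"claw":5},
  {"dp":[-18,0.6,0],"delta_rot":[0,0,0],"claw":5},
  {"dp":[-18,0.6,0],"delta_rot":[0,0,0],"claw":5},
  {"dp":[-18,0.6,0],"delta_rot":[0,0,0],"claw":5},
])

```text
t: 7.12
ee_pos: [0.4593, -0.0053, 0.1028]
tool_rot: [0.018, 1.0, 0.0, 0.001]
ft_force: [1.5, 1.5, -0.8]
finger_gap: 0.0156
grip_force: 58.9
```

Emit:
jog_arm([
  {"dp":[-10,0.4,0],"delta_rot":[0,0,0],"claw":5},
  {"dp":[-4,0,0],"delta_rot":[0,0,0],"claw":5},
  {"dp":[-3,0,0],"delta_rot":[0,0,0],"claw":5},
  {"dp":[-3,0,0],"delta_rot":[0,0,0],"claw":5},
  {"dp":[-3,0,0],"delta_rot":[0,0,0],"claw":5},
])

```text
t: 7.75
ee_pos: [0.4401, -0.0052, 0.1028]
tool_rot: [0.018, 1.0, 0.0, 0.004]
ft_force: [10.9, 0.8, -8.2]
finger_gap: 0.0157
grip_force: 58.5
```

Emit:
jog_arm([
  {"dp":[8,0,0],"delta_rot":[0,0,0],"claw":5},
  {"dp":[0,0,20],"delta_rot":[0,0,0],"claw":5},
  {"dp":[0,0,35],"delta_rot":[0,0,0],"claw":5},
  {"dp":[0,0,35],"delta_rot":[0,0,0],"claw":5},
  {"dp":[0,0,35],"delta_rot":[0,0,0],"claw":5},
])

```text
t: 8.38
ee_pos: [0.4431, -0.0053, 0.2279]
tool_rot: [0.018, 1.0, -0.0, -0.002]
ft_force: [0.6, -0.1, -1.1]
finger_gap: 0.0155
grip_force: 59.5
```

Emit:
jog_arm([
  {"dp":[5,45,0],"delta_rot":[0,0,-2.5],"claw":5},
  {"dp":[5,45,0],"delta_rot":[0,0,-2.5],"claw":5},
  {"dp":[5,45,0],"delta_rot":[0,0,-2.5],"claw":5},
  {"dp":[5,45,0],"delta_rot":[0,0,-2.5],"claw":5},
  {"dp":[5,45,0],"delta_rot":[0,0,-2.5],"claw":5},
])

```text
t: 9.0
ee_pos: [0.4684, 0.2207, 0.2267]
tool_rot: [0.127, 0.992, -0.001, -0.001]
ft_force: [1.0, 0.2, -1.1]
finger_gap: 0.0154
grip_force: 59.5
```

Emit:
jog_arm([
  {"dp":[5,45,0],"delta_rot":[0,0,0],"claw":5},
  {"dp":[5,45,0],"delta_rot":[0,0,0],"claw":5},
  {"dp":[2,15,0],"delta_rot":[0,0,0],"claw":5},
  {"dp":[0,0,0],"delta_rot":[0,0,0],"claw":5},
  {"dp":[0,0,0],"delta_rot":[0,0,0],"claw":5},
])

```text
t: 9.62
ee_pos: [0.4808, 0.3234, 0.2271]
tool_rot: [0.127, 0.992, -0.001, -0.0]
ft_force: [0.4, -0.6, -0.5]
finger_gap: 0.0153
grip_force: 59.5
```

```bash
python3 - <<'E'
from h import *
o=get_obs();print(o['t'],o['ee_pos'],o['tool_rot'],o['ft_force'])
snap('scene','s3.png',crop=(330,160,470,300),s=4)
im=cv2.imread('pics/s3.png'); snap('top','t3.png',crop=(95,130,300,260),s=3)
b=cv2.imread('pics/t3.png'); h=max(im.shape[0],b.shape[0])
b=cv2.resize(b,None,fx=.38,fy=.38) if 0 else b
cv2.imwrite('pics/t3.png',b)
print(proj('scene',[[o['ee_pos'][0],o['ee_pos'][1],.227]]))
E
```

```text
9.625 [0.48082821 0.32340069 0.22707727] [ 1.26687819e-01  9.91942159e-01 -8.38228681e-04 -4.96333946e-04] [ 0.40174797 -0.56406363 -0.54614991]
[[416.56837423 220.56746218]]
```

View pics/s3.png

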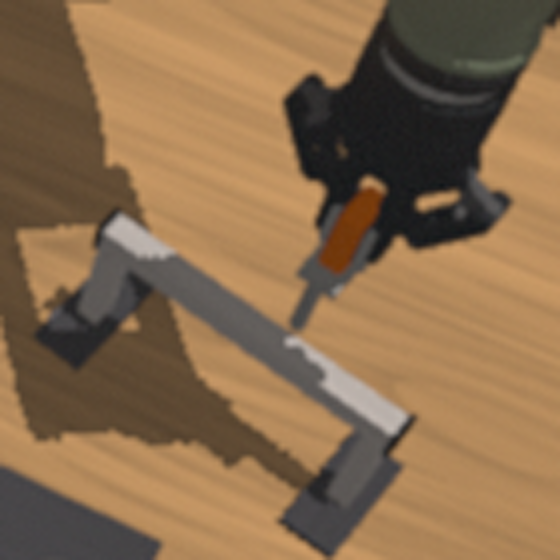

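The hook is held and hangs at a plausible angle, with the prong tip at about (297,325). I'll check it for tilt.

```bash
python3 - <<'E'
from h import *
np.set_printoptions(precision=1,suppress=True)
y=np.radians(-14.5);X=np.array([np.cos(y),np.sin(y),0]);Z=np.array([0,0,1.]);T=np.array([.4808,.3234,.2271])
for p in(-8,-4,0,4,8):
    a=np.radians(p);Xp=X*np.cos(a)-Z*np.sin(a);Zp=Z*np.cos(a)+X*np.sin(a)
    # pivot at grasp point, TCP+19mm; origin 36 below grasp pt
    G=T+.019*Z
    f=lambda x,z:(proj('scene',G+Xp*x+Zp*(z-.036))[0]-[330,160]+.5)*4-.5
    print(p,'tip',f(.021,-.05),'prong front root',f(.021,0),'saddle +x top corners',f(.025,.008))
E
```

```text
-8 tip [288.9 334.4] prong front root [317.4 283.5] saddle +x top corners [318.7 278.7]
-4 tip [293.3 330.2] prong front root [318.8 282.6] saddle +x top corners [319.5 278.6]
0 tip [298.  325.5] prong front root [320.4 281.4] saddle +x top corners [320.4 278.3]
4 tip [302.8 320.3] prong front root [322.1 280. ] saddle +x top corners [321.5 277.7]
8 tip [308.  314.8] prong front root [324.  278.3] saddle +x top corners [322.7 276.8]
```

Emit:
jog_arm([
  {"dp":[4,0.5,0],"delta_rot":[0,0,0],"claw":5},
  {"dp":[0,0,-30],"delta_rot":[0,0,0],"claw":5},
  {"dp":[0,0,-30],"delta_rot":[0,0,0],"claw":5},
  {"dp":[0,0,-20],"delta_rot":[0,0,0],"claw":5},
  {"dp":[0,0,-14],"delta_rot":[0,0,0],"claw":5},
])

```text
t: 10.35
ee_pos: [0.4853, 0.3248, 0.1325]
tool_rot: [0.127, 0.992, -0.0, -0.0]
ft_force: [0.3, -0.2, -1.7]
finger_gap: 0.0156
grip_force: 59.7
```

Emit:
jog_arm([
  {"dp":[0,0,-3],"delta_rot":[0,0,0],"claw":5},
  {"dp":[0,0,-3],"delta_rot":[0,0,0],"claw":5},
  {"dp":[0,0,0],"delta_rot":[0,0,0],"claw":5},
  {"dp":[0,0,0],"delta_rot":[0,0,0],"claw":5},
  {"dp":[0,0,0],"delta_rot":[0,0,0],"claw":5},
])

```text
t: 10.98
ee_pos: [0.4853, 0.3255, 0.1277]
tool_rot: [0.126, 0.992, 0.0, 0.0]
ft_force: [-0.5, -0.4, -2.1]
finger_gap: 0.0152
grip_force: 59.7
```

Emit:
jog_arm([
  {"dp":[0,0,-1],"delta_rot":[0,0,0],"claw":5},
  {"dp":[0,0,0],"delta_rot":[0,0,0],"claw":5},
  {"dp":[0,0,0],"delta_rot":[0,0,0],"claw":30},
  {"dp":[0,0,0],"delta_rot":[0,0,0],"claw":50},
  {"dp":[0,0,0],"delta_rot":[0,0,0],"claw":50},
])

```text
t: 11.6
ee_pos: [0.4852, 0.3253, 0.1262]
tool_rot: [0.126, 0.992, -0.0, -0.0]
ft_force: [-0.9, -0.4, 0.6]
finger_gap: 0.0504
grip_force: 0.0
```

Emit:
jog_arm([
  {"dp":[0,0,25],"delta_rot":[0,0,0],"claw":50},
  {"dp":[0,0,40],"delta_rot":[0,0,0],"claw":50},
  {"dp":[0,0,40],"delta_rot":[0,0,0],"claw":50},
  {"dp":[0,-20,10],"delta_rot":[0,0,-5],"claw":50},
  {"dp":[0,-40,10],"delta_rot":[0,0,-10],"claw":50},
])

```text
t: 12.22
ee_pos: [0.4853, 0.2657, 0.2519]
tool_rot: [0.256, 0.967, 0.001, 0.0]
ft_force: [0.5, -0.6, -0.9]
finger_gap: 0.0499
grip_force: 0.0
```

Emit:
jog_arm([
  {"dp":[0,-55,0],"delta_rot":[0,0,-10],"claw":50},
  {"dp":[0,-55,0],"delta_rot":[0,0,-10],"claw":50},
  {"dp":[0,-55,0],"delta_rot":[0,0,-10],"claw":50},
  {"dp":[0,-55,0],"delta_rot":[0,0,-10],"claw":50},
  {"dp":[0,-55,0],"delta_rot":[0,0,-10],"claw":50},
])

```text
t: 12.85
ee_pos: [0.4849, -0.0113, 0.2515]
tool_rot: [0.642, 0.767, 0.0, 0.0]
ft_force: [0.7, 0.6, 0.3]
finger_gap: 0.0497
grip_force: 0.0
```

Emit:
jog_arm([
  {"dp":[0,-55,0],"delta_rot":[0,0,-10],"claw":50},
  {"dp":[0,-55,0],"delta_rot":[0,0,-10],"claw":50},
  {"dp":[0,-55,0],"delta_rot":[0,0,-5],"claw":50},
  {"dp":[0,0,0],"delta_rot":[0,0,0],"claw":50},
  {"dp":[0,0,0],"delta_rot":[0,0,0],"claw":50},
])

```text
t: 13.48
ee_pos: [0.485, -0.1743, 0.2512]
tool_rot: [0.791, 0.612, 0.0, -0.0]
ft_force: [0.7, -0.2, 0.4]
finger_gap: 0.0499
grip_force: 0.0
```

```bash
python3 - <<'E'
from h import *
np.set_printoptions(precision=4,suppress=True)
o=get_obs();m=camera_model('wrist');np.savez('w4.npz',**m)
print(o['t'],o['ee_pos'],o['tool_rot'],o['joints'])
snap('wrist','w4.png',s=1.5)
snap('top','t4.png',crop=(95,130,295,270),s=4)
E
```

```text
13.475 [ 0.485  -0.1743  0.2512] [ 0.7908  0.6121  0.0001 -0.0004] [-0.3678  0.2132  1.6626  0.0006  1.2664 -0.1146]
```

View pics/w4.png

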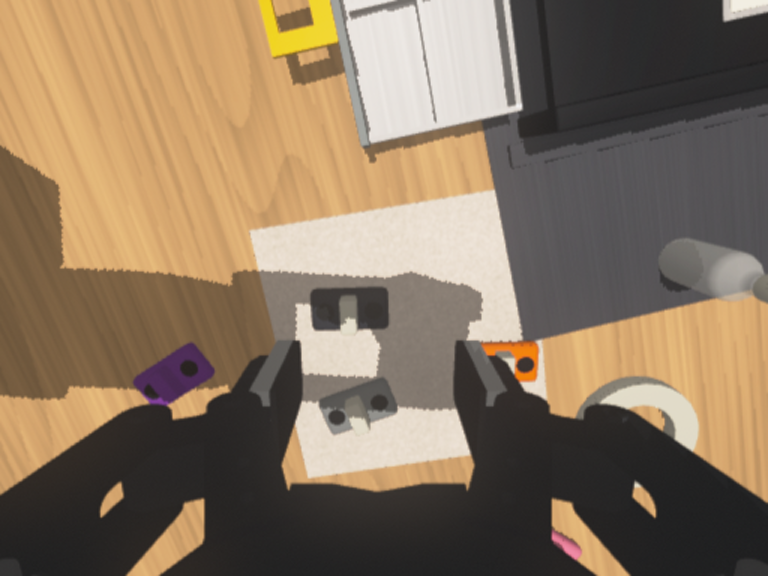

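View pics/t4.png

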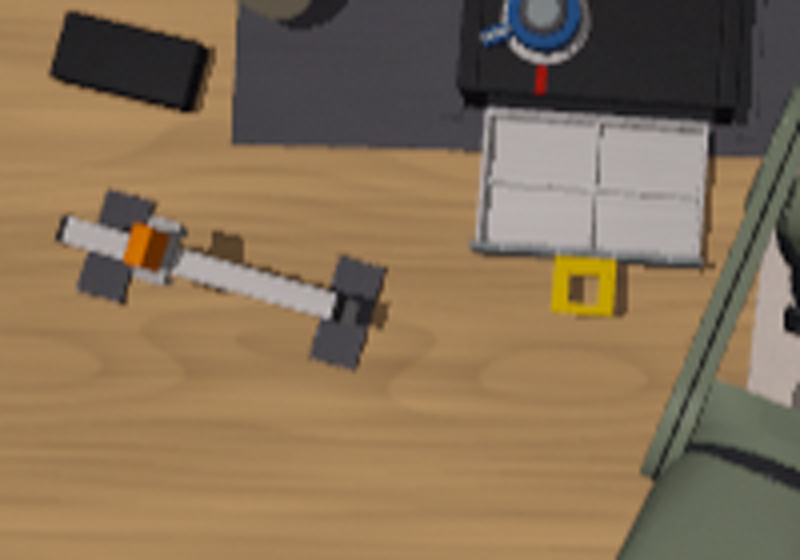

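The hook hangs on the bar and the tray is out, with its divider cross at (597,190) in the top crop. In the wrist view the dark body is centred at (350,309), the grey body's dimples are at (337,417) and (379,402), and part of the orange fob shows at (525,365).

```bash
python3 - <<'E'
from h import *
np.set_printoptions(precision=4,suppress=True)
M=dict(np.load('w4.npz')); c=lambda *p:(np.array(p)+.5)/1.5-.5
r=lambda p,z:ray('',p,z,M)[:,:2]
f=lambda v:np.degrees(np.arctan2(v[1],v[0]))
print('dark',r(c((350,309)),.014),'edge ang',f(np.diff(r(c((312,290),(388,288)),.014),axis=0)[0]))
g=r(c((337,417),(379,402)),.014);print('grey',g.mean(0),f(g[1]-g[0]))
print('orange hole',r(c((525,365)),.014))
c1=lambda *p:(np.array(p)+.5)/4-.5+[95,130]
t=lambda p,z:ray('top',p,z)[:,:2]
print('cross',t(c1((597,190)),.032),'hole',t(c1((584,290)),.056))
k=t(c1((492,112),(711,124),(704,262),(476,246)),.042);print('tray corners BL BR FR FL',k)
print('cell1 wrist: plate corner out',r(c((367,147)),.07),'rear R corner',r(c((520,110)),.042),'divider',r(c((417,0),(436,122)),.032))
E
```

```text
dark [[ 0.4481 -0.2257]] edge ang -12.9555578019256
grey [ 0.4294 -0.3209] 7.1279640362449666
orange hole [[ 0.5853 -0.3155]]
cross [[ 0.5557 -0.012 ]] hole [[ 0.4708 -0.0046]]
tray corners BL BR FR FL [[ 0.617   0.0759]
 [ 0.6113 -0.1045]
 [ 0.4972 -0.1012]
 [ 0.5058  0.0852]]
cell1 wrist: plate corner out [[ 0.4975 -0.1016]] rear R corner [[ 0.6096 -0.1036]] divider [[ 0.5558 -0.0143]
 [ 0.551  -0.096 ]]
```

The dark and grey fobs agree with the first estimates. The orange one seems to have been knocked about 3 cm. I'll pick the dark fob first.

Emit:
jog_arm([
  {"dp":[-18.5,-26,0],"delta_rot":[0,0,1],"claw":50},
  {"dp":[-18.5,-26,-20],"delta_rot":[0,0,1],"claw":50},
  {"dp":[0,0,-55],"delta_rot":[0,0,0],"claw":50},
  {"dp":[0,0,-55],"delta_rot":[0,0,0],"claw":50},
  {"dp":[0,0,-50],"delta_rot":[0,0,0],"claw":50},
])

```text
t: 14.2
ee_pos: [0.4483, -0.2253, 0.0701]
tool_rot: [0.779, 0.627, 0.0, 0.0]
ft_force: [0.7, -0.3, 0.1]
finger_gap: 0.0501
grip_force: 0.0
```

```bash
python3 - <<'E'
from h import *
np.set_printoptions(precision=4,suppress=True)
o=get_obs();m=camera_model('wrist');np.savez('w5.npz',**m)
print(o['t'],o['ee_pos'],o['tool_rot'])
snap('wrist','w5.png',s=1.5)
E
```

```text
14.2 [ 0.4483 -0.2253  0.0701] [0.7792 0.6267 0.0002 0.0003]
```

View pics/w5.png

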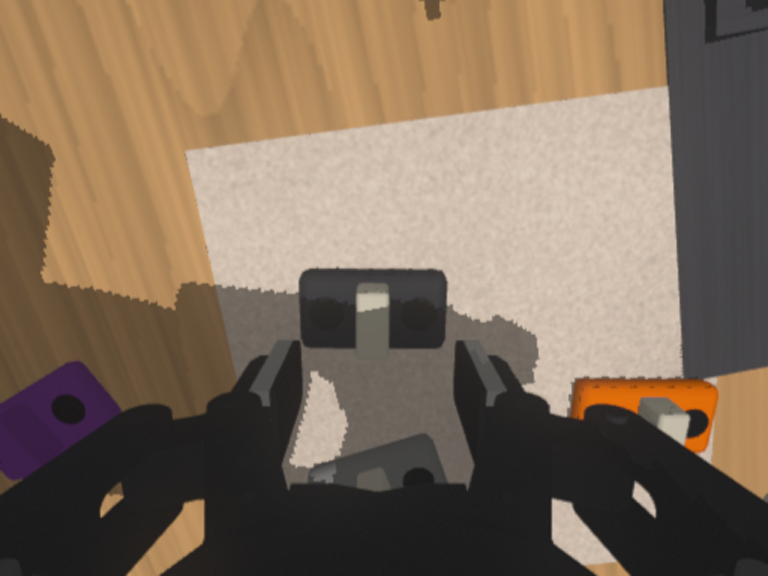

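The dark fob lies between the fingers, with dimples at (327,313) and (418,313). The orange fob shows a dimple at (696,422) and top corners at (572,379) and (718,381).

```bash
python3 - <<'E'
from h import *
np.set_printoptions(precision=4,suppress=True)
M=dict(np.load('w5.npz')); c=lambda *p:(np.array(p)+.5)/1.5-.5
r=lambda p,z:ray('',p,z,M)[:,:2]
f=lambda v:np.degrees(np.arctan2(v[1],v[0]))
g=r(c((327,313),(418,313)),.014);print('dark',g.mean(0),f(g[1]-g[0]),np.linalg.norm(g[1]-g[0]))
g=r(c((572,379),(718,381)),.014);a=f(g[1]-g[0]);print('orange edge',g,a,np.linalg.norm(g[1]-g[0]))
h=r(c((696,422)),.014)[0];x=(g[1]-g[0])/np.linalg.norm(g[1]-g[0]);print('orange c',h-.021*x, g.mean(0)+.019*np.array([x[1],-x[0]]))
E
```

```text
dark [ 0.4467 -0.2269] -12.399532107588856 0.041141612036981315
orange edge [[ 0.5313 -0.279 ]
 [ 0.5985 -0.2948]] -13.268616103908466 0.06899284705122796
orange c [ 0.567  -0.3099] [ 0.5605 -0.3054]
```

Emit:
jog_arm([
  {"dp":[-1.3,-1.3,-30],"delta_rot":[0,0,0],"claw":50},
  {"dp":[0,0,-15],"delta_rot":[0,0,0],"claw":50},
  {"dp":[0,0,-8],"delta_rot":[0,0,0],"claw":50},
  {"dp":[0,0,0],"delta_rot":[0,0,0],"claw":50},
  {"dp":[0,0,0],"delta_rot":[0,0,0],"claw":25},
])

```text
t: 14.88
ee_pos: [0.4475, -0.2282, 0.0193]
tool_rot: [0.78, 0.626, 0.0, 0.001]
ft_force: [0.2, 0.2, 0.4]
finger_gap: 0.033
grip_force: 0.0
```

Emit:
jog_arm([
  {"dp":[0,0,0],"delta_rot":[0,0,0],"claw":5},
  {"dp":[0,0,0],"delta_rot":[0,0,0],"claw":5},
  {"dp":[0,0,0],"delta_rot":[0,0,0],"claw":5},
  {"dp":[0,0,0],"delta_rot":[0,0,0],"claw":5},
  {"dp":[0,0,0],"delta_rot":[0,0,0],"claw":5},
], newtons=40)

```text
t: 15.5
ee_pos: [0.4474, -0.2283, 0.0192]
tool_rot: [0.78, 0.626, 0.0, 0.001]
ft_force: [-0.5, -0.0, 6.9]
finger_gap: 0.0129
grip_force: 41.4
```

Emit:
jog_arm([
  {"dp":[0,0,25],"delta_rot":[0,0,0],"claw":5},
  {"dp":[0,0,45],"delta_rot":[0,0,0],"claw":5},
  {"dp":[0,0,45],"delta_rot":[0,0,0],"claw":5},
  {"dp":[13,17,0],"delta_rot":[0,0,10],"claw":5},
  {"dp":[13,17,0],"delta_rot":[0,0,10],"claw":5},
])

```text
t: 16.12
ee_pos: [0.4731, -0.1938, 0.1341]
tool_rot: [0.658, 0.753, 0.0, 0.001]
ft_force: [0.2, 0.5, -0.9]
finger_gap: 0.013
grip_force: 40.6
```

Emit:
jog_arm([
  {"dp":[13,17,0],"delta_rot":[0,0,10],"claw":5},
  {"dp":[13,17,0],"delta_rot":[0,0,10],"claw":5},
  {"dp":[13,17,0],"delta_rot":[0,0,10],"claw":5},
  {"dp":[13,17,0],"delta_rot":[0,0,10],"claw":5},
  {"dp":[13,17,0],"delta_rot":[0,0,10],"claw":5},
])

```text
t: 16.75
ee_pos: [0.538, -0.1083, 0.1331]
tool_rot: [0.277, 0.961, 0.0, -0.0]
ft_force: [1.4, 0.7, -1.6]
finger_gap: 0.0127
grip_force: 40.6
```

Emit:
jog_arm([
  {"dp":[13,17,0],"delta_rot":[0,0,10],"claw":5},
  {"dp":[13,17,0],"delta_rot":[0,0,10],"claw":5},
  {"dp":[13,17,0],"delta_rot":[0,0,10],"claw":5},
  {"dp":[0,0,0],"delta_rot":[0,0,0],"claw":5},
  {"dp":[0,0,0],"delta_rot":[0,0,0],"claw":5},
])

```text
t: 17.38
ee_pos: [0.5762, -0.0583, 0.1331]
tool_rot: [0.023, 1.0, -0.0, -0.001]
ft_force: [-0.5, 0.0, 0.2]
finger_gap: 0.0125
grip_force: 40.6
```

```bash
python3 - <<'E'
from h import *
np.set_printoptions(precision=4,suppress=True)
o=get_obs();m=camera_model('wrist');np.savez('w6.npz',**m)
print(o['t'],o['ee_pos'],o['tool_rot'],o['finger_gap'])
snap('wrist','w6.png',s=1.5)
E
```

```text
17.375 [ 0.5762 -0.0583  0.1331] [ 0.0228  0.9997 -0.0001 -0.0006] 0.012548580541092055
```

View pics/w6.png

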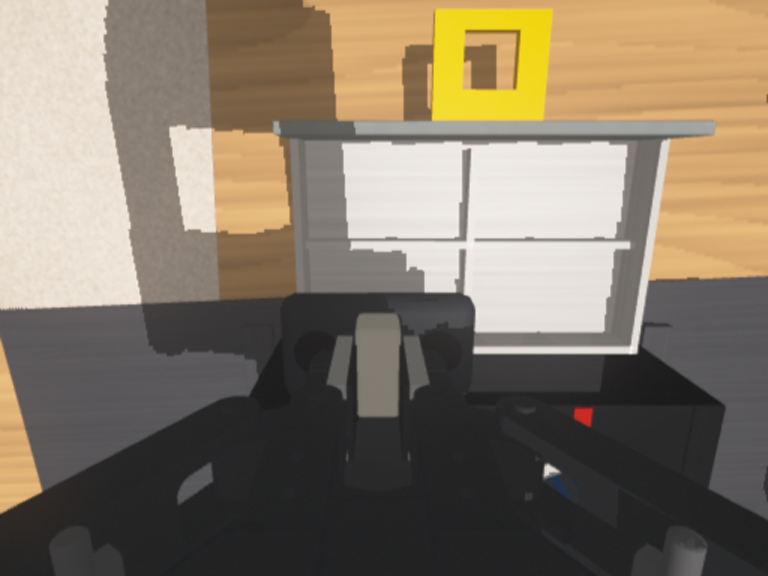

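The wrist view shows the whole tray: cross at (467,243), hole centre at (491,60), and rear outer wall top corners near (636,350).

```bash
python3 - <<'E'
from h import *
np.set_printoptions(precision=4,suppress=True)
M=dict(np.load('w6.npz')); c=lambda *p:(np.array(p)+.5)/1.5-.5
r=lambda p,z:ray('',p,z,M)[:,:2]
f=lambda v:np.degrees(np.arctan2(v[1],v[0]))
C=r(c((467,243)),.032)[0];H=r(c((491,60)),.056)[0];print('cross',C,'hole',H)
p=r(c((275,134),(713,134)),.07);print('plate',p,p.mean(0),f(p[1]-p[0])-90)
d=r(c((305,239),(630,245)),.032);print('divider ang',f(d[1]-d[0])-90,d.mean(0))
a=np.radians(-2);X=np.array([np.cos(a),np.sin(a)]);Y=np.array([-X[1],X[0]])
for i,(s,t) in enumerate([(-1,1),(-1,-1),(1,1),(1,-1)]): print(i,C+.028*s*X+.045*t*Y)
print('fob in hand (body mid-edge)', r(c((283,300),(473,300)),.1331-.019+.014))
E
```

```text
cross [ 0.5563 -0.0105] hole [ 0.4718 -0.0049]
plate [[ 0.499  -0.099 ]
 [ 0.5074  0.0862]] [ 0.5032 -0.0064] -2.612119009891458
divider ang -3.6757189086978173 [ 0.5558 -0.0101]
0 [0.5299 0.0355]
1 [ 0.5268 -0.0545]
2 [0.5859 0.0335]
3 [ 0.5828 -0.0564]
fob in hand (body mid-edge) [[ 0.5552 -0.0896]
 [ 0.5581 -0.0264]]
```

Emit:
jog_arm([
  {"dp":[6.5,2,0],"delta_rot":[0,0,0],"claw":5},
  {"dp":[0,0,-35],"delta_rot":[0,0,0],"claw":5},
  {"dp":[0,0,-30],"delta_rot":[0,0,0],"claw":5},
  {"dp":[0,0,-18],"delta_rot":[0,0,0],"claw":5},
  {"dp":[0,0,-8],"delta_rot":[0,0,0],"claw":5},
])

```text
t: 18.05
ee_pos: [0.583, -0.0562, 0.0413]
tool_rot: [0.022, 1.0, 0.0, -0.001]
ft_force: [0.1, -0.5, -0.3]
finger_gap: 0.013
grip_force: 40.6
```

Emit:
jog_arm([
  {"dp":[0,0,-1],"delta_rot":[0,0,0],"claw":5},
  {"dp":[0,0,0],"delta_rot":[0,0,0],"claw":5},
  {"dp":[0,0,0],"delta_rot":[0,0,0],"claw":5},
  {"dp":[0,0,0],"delta_rot":[0,0,0],"claw":30},
  {"dp":[0,0,0],"delta_rot":[0,0,0],"claw":30},
])

```text
t: 18.68
ee_pos: [0.5836, -0.0559, 0.0417]
tool_rot: [0.022, 1.0, 0.0, 0.0]
ft_force: [-0.2, 0.1, 0.1]
finger_gap: 0.0301
grip_force: 0.0
```

Emit:
jog_arm([
  {"dp":[0,0,20],"delta_rot":[0,0,0],"claw":30},
  {"dp":[0,0,40],"delta_rot":[0,0,0],"claw":50},
  {"dp":[0,0,40],"delta_rot":[0,0,0],"claw":50},
  {"dp":[-19,-33,0],"delta_rot":[0,0,-10],"claw":50},
  {"dp":[-19,-33,0],"delta_rot":[0,0,-10],"claw":50},
])

```text
t: 19.3
ee_pos: [0.5453, -0.1224, 0.1422]
tool_rot: [0.197, 0.98, -0.0, 0.001]
ft_force: [0.2, 0.1, -0.7]
finger_gap: 0.0499
grip_force: 0.0
```

Emit:
jog_arm([
  {"dp":[-19,-33,0],"delta_rot":[0,0,-10],"claw":50},
  {"dp":[-19,-33,0],"delta_rot":[0,0,-10],"claw":50},
  {"dp":[-19,-33,0],"delta_rot":[0,0,-10],"claw":50},
  {"dp":[-19,-33,0],"delta_rot":[0,0,-10],"claw":50},
  {"dp":[-19,-33,0],"delta_rot":[0,0,-10],"claw":50},
])

```text
t: 19.92
ee_pos: [0.4497, -0.2879, 0.1416]
tool_rot: [0.594, 0.805, 0.0, 0.0]
ft_force: [-0.1, 0.1, -0.4]
finger_gap: 0.0498
grip_force: 0.0
```

Emit:
jog_arm([
  {"dp":[-19,-33,0],"delta_rot":[0,0,-10],"claw":50},
  {"dp":[0,0,-30],"delta_rot":[0,0,0],"claw":50},
  {"dp":[0,0,-25],"delta_rot":[0,0,0],"claw":50},
  {"dp":[0,0,0],"delta_rot":[0,0,0],"claw":50},
  {"dp":[0,0,0],"delta_rot":[0,0,0],"claw":50},
])

```text
t: 20.55
ee_pos: [0.432, -0.3203, 0.0872]
tool_rot: [0.659, 0.752, 0.0, 0.001]
ft_force: [0.5, 0.4, 0.7]
finger_gap: 0.0498
grip_force: 0.0
```

```bash
python3 - <<'E'
from h import *
np.set_printoptions(precision=4,suppress=True)
o=get_obs();m=camera_model('wrist');np.savez('w7.npz',**m)
print(o['t'],o['ee_pos'],o['tool_rot'],o['finger_gap'])
snap('wrist','w7.png',s=1.5)
E
```

```text
20.55 [ 0.432  -0.3203  0.0872] [0.6593 0.7519 0.0001 0.0008] 0.04979317286929309
```

View pics/w7.png

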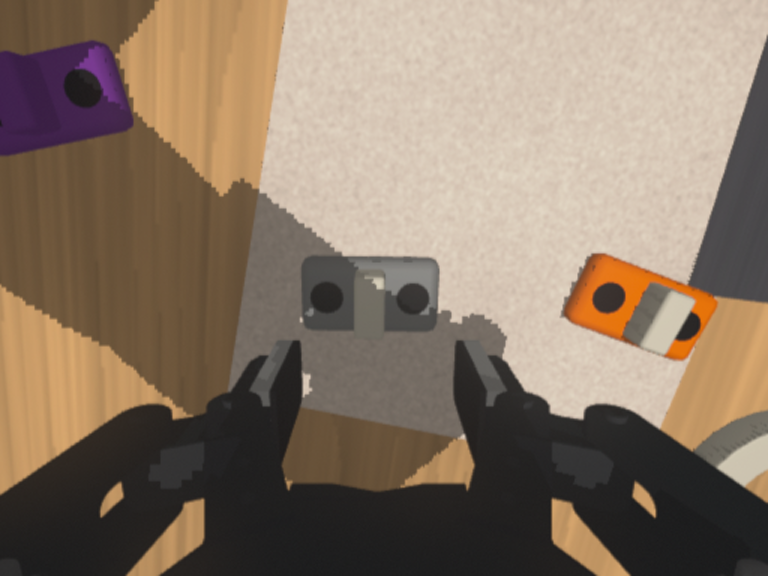

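Grey dimples are at (327,297) and (413,298). On the orange fob, one dimple is at (609,297) and the other, partly hidden, is near (687,326).

```bash
python3 - <<'E'
from h import *
np.set_printoptions(precision=4,suppress=True)
M=dict(np.load('w7.npz')); c=lambda *p:(np.array(p)+.5)/1.5-.5
r=lambda p,z:ray('',p,z,M)[:,:2]
f=lambda v:np.degrees(np.arctan2(v[1],v[0]))
for n,k in dict(grey=((327,297),(413,298)),orange=((609,297),(688,324))).items():
    g=r(c(*k),.014);print(n,g.mean(0),f(g[1]-g[0]),np.linalg.norm(g[1]-g[0]))
E
```

```text
grey [ 0.4292 -0.3208] 6.779974656399463 0.0418646902324972
orange [ 0.5658 -0.3097] -11.325781416496522 0.0432784409655377
```

Emit:
jog_arm([
  {"dp":[-3,-0.5,-30],"delta_rot":[0,0,0],"claw":50},
  {"dp":[0,0,-22],"delta_rot":[0,0,0],"claw":50},
  {"dp":[0,0,-12],"delta_rot":[0,0,0],"claw":50},
  {"dp":[0,0,-5],"delta_rot":[0,0,0],"claw":50},
  {"dp":[0,0,0],"delta_rot":[0,0,0],"claw":25},
])

```text
t: 21.22
ee_pos: [0.4288, -0.3207, 0.0178]
tool_rot: [0.659, 0.752, 0.0, 0.0]
ft_force: [-0.3, 0.3, -0.5]
finger_gap: 0.0328
grip_force: 0.0
```

Emit:
jog_arm([
  {"dp":[0,0,0],"delta_rot":[0,0,0],"claw":5},
  {"dp":[0,0,0],"delta_rot":[0,0,0],"claw":5},
  {"dp":[0,0,0],"delta_rot":[0,0,0],"claw":5},
  {"dp":[0,0,0],"delta_rot":[0,0,0],"claw":5},
  {"dp":[0,0,0],"delta_rot":[0,0,0],"claw":5},
])

```text
t: 21.85
ee_pos: [0.429, -0.3209, 0.0182]
tool_rot: [0.659, 0.752, 0.0, 0.001]
ft_force: [-0.6, 1.8, 5.9]
finger_gap: 0.0127
grip_force: 41.7
```

Emit:
jog_arm([
  {"dp":[0,0,25],"delta_rot":[0,0,0],"claw":5},
  {"dp":[0,0,45],"delta_rot":[0,0,0],"claw":5},
  {"dp":[0,0,45],"delta_rot":[0,0,0],"claw":5},
  {"dp":[12.2,33.3,0],"delta_rot":[0,0,10],"claw":5},
  {"dp":[12.2,33.3,0],"delta_rot":[0,0,10],"claw":5},
])

```text
t: 22.48
ee_pos: [0.4528, -0.2533, 0.1328]
tool_rot: [0.517, 0.856, 0.0, 0.0]
ft_force: [0.4, 0.7, -1.0]
finger_gap: 0.0127
grip_force: 40.9
```

Emit:
jog_arm([
  {"dp":[12.2,33.3,0],"delta_rot":[0,0,10],"claw":5},
  {"dp":[12.2,33.3,0],"delta_rot":[0,0,10],"claw":5},
  {"dp":[12.2,33.3,0],"delta_rot":[0,0,10],"claw":5},
  {"dp":[12.2,33.3,0],"delta_rot":[0,0,10],"claw":5},
  {"dp":[12.2,33.3,0],"delta_rot":[0,0,10],"claw":5},
])

```text
t: 23.1
ee_pos: [0.5137, -0.0862, 0.1321]
tool_rot: [0.106, 0.994, 0.0, -0.0]
ft_force: [1.4, -0.0, -0.5]
finger_gap: 0.0129
grip_force: 40.9
```

Emit:
jog_arm([
  {"dp":[12.2,33.3,0],"delta_rot":[0,0,10],"claw":5},
  {"dp":[0,0,0],"delta_rot":[0,0,0],"claw":5},
  {"dp":[0,0,0],"delta_rot":[0,0,0],"claw":5},
  {"dp":[0,0,0],"delta_rot":[0,0,0],"claw":5},
  {"dp":[0,0,0],"delta_rot":[0,0,0],"claw":5},
])

```text
t: 23.72
ee_pos: [0.5257, -0.0548, 0.1323]
tool_rot: [0.023, 1.0, -0.0, -0.0]
ft_force: [0.4, 0.2, -0.4]
finger_gap: 0.0131
grip_force: 40.9
```

Emit:
jog_arm([
  {"dp":[1,0,-35],"delta_rot":[0,0,0],"claw":5},
  {"dp":[0,0,-30],"delta_rot":[0,0,0],"claw":5},
  {"dp":[0,0,-18],"delta_rot":[0,0,0],"claw":5},
  {"dp":[0,0,-8],"delta_rot":[0,0,0],"claw":5},
  {"dp":[0,0,-1.5],"delta_rot":[0,0,0],"claw":5},
])

```text
t: 24.35
ee_pos: [0.527, -0.0543, 0.0398]
tool_rot: [0.022, 1.0, 0.0, -0.0]
ft_force: [0.7, -0.5, -0.4]
finger_gap: 0.0129
grip_force: 40.9
```

Emit:
jog_arm([
  {"dp":[0,0,0],"delta_rot":[0,0,0],"claw":5},
  {"dp":[0,0,0],"delta_rot":[0,0,0],"claw":5},
  {"dp":[0,0,0],"delta_rot":[0,0,0],"claw":30},
  {"dp":[0,0,0],"delta_rot":[0,0,0],"claw":30},
  {"dp":[0,0,0],"delta_rot":[0,0,0],"claw":30},
])

```text
t: 24.98
ee_pos: [0.527, -0.054, 0.04]
tool_rot: [0.022, 1.0, 0.0, 0.0]
ft_force: [-0.4, 0.3, 0.2]
finger_gap: 0.0301
grip_force: 0.0
```

Emit:
jog_arm([
  {"dp":[0,0,20],"delta_rot":[0,0,0],"claw":30},
  {"dp":[0,0,40],"delta_rot":[0,0,0],"claw":50},
  {"dp":[0,0,40],"delta_rot":[0,0,0],"claw":50},
  {"dp":[4,-25,0],"delta_rot":[0,0,-10],"claw":50},
  {"dp":[4,-25,0],"delta_rot":[0,0,-10],"claw":50},
])

```text
t: 25.6
ee_pos: [0.5353, -0.1044, 0.1407]
tool_rot: [0.198, 0.98, 0.0, 0.001]
ft_force: [0.8, 0.7, -0.2]
finger_gap: 0.0502
grip_force: 0.0
```

Emit:
jog_arm([
  {"dp":[4,-25,0],"delta_rot":[0,0,-10],"claw":50},
  {"dp":[4,-25,0],"delta_rot":[0,0,-10],"claw":50},
  {"dp":[4,-25,0],"delta_rot":[0,0,-10],"claw":50},
  {"dp":[4,-25,0],"delta_rot":[0,0,-10],"claw":50},
  {"dp":[4,-25,0],"delta_rot":[0,0,-10],"claw":50},
])

```text
t: 26.22
ee_pos: [0.5549, -0.2298, 0.1398]
tool_rot: [0.594, 0.805, 0.0, -0.0]
ft_force: [0.0, -0.3, -0.4]
finger_gap: 0.0499
grip_force: 0.0
```

Emit:
jog_arm([
  {"dp":[4,-27,0],"delta_rot":[0,0,-10],"claw":50},
  {"dp":[4,-27,0],"delta_rot":[0,0,-10],"claw":50},
  {"dp":[3,-26,-20],"delta_rot":[0,0,-10],"claw":50},
  {"dp":[0,0,-30],"delta_rot":[0,0,0],"claw":50},
  {"dp":[0,0,0],"delta_rot":[0,0,0],"claw":50},
])

```text
t: 26.85
ee_pos: [0.5642, -0.3083, 0.0873]
tool_rot: [0.78, 0.626, -0.001, -0.003]
ft_force: [-0.7, 0.3, 0.0]
finger_gap: 0.0499
grip_force: 0.0
```

```bash
python3 - <<'E'
from h import *
np.set_printoptions(precision=4,suppress=True)
o=get_obs();m=camera_model('wrist');np.savez('w8.npz',**m)
print(o['t'],o['ee_pos'],o['tool_rot'],o['finger_gap'])
snap('wrist','w8.png',s=1.5)
E
```

```text
26.85 [ 0.5642 -0.3083  0.0873] [ 0.7801  0.6257 -0.0011 -0.0028] 0.04994983088038465
```

View pics/w8.png

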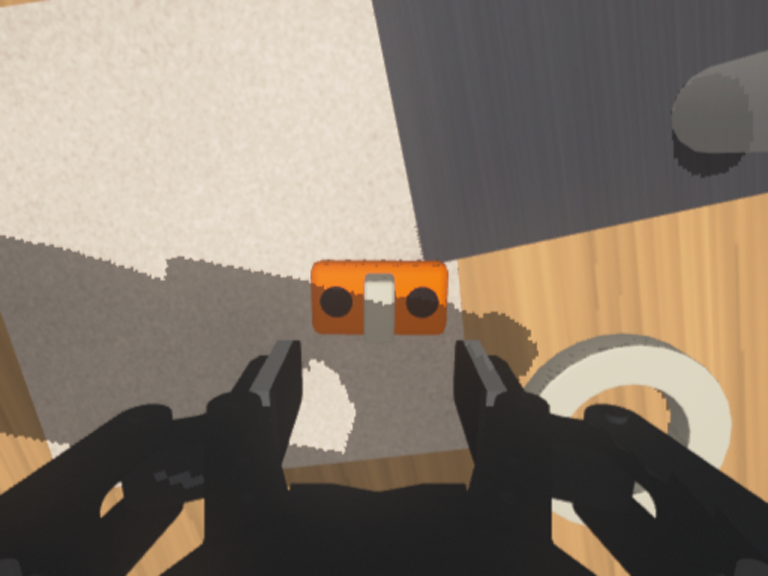

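The orange dimples are at (336,301) and (423,301). The ring light's near edge is around (527,400). I've used all 14 views, so from here I'll measure numerically.

```bash
python3 - <<'E'
from h import *
np.set_printoptions(precision=4,suppress=True)
M=dict(np.load('w8.npz')); c=lambda *p:(np.array(p)+.5)/1.5-.5
r=lambda p,z:ray('',p,z,M)[:,:2]
f=lambda v:np.degrees(np.arctan2(v[1],v[0]))
g=r(c((336,301),(423,301)),.014);C=g.mean(0);v=g[1]-g[0];print(C,f(v),np.linalg.norm(v))
R=ray('top',np.array([[568,229]])/1.5625,.018)[0,:2]
u=v/np.linalg.norm(v);d=R-C;print('ring',R,'in tool frame',d@u,d@[-u[1],u[0]])
E
```

```text
[ 0.5654 -0.3101] -12.440038998281677 0.04244614625316003
ring [ 0.6704 -0.409 ] in tool frame 0.12387754660321576 -0.07399484298263488
```

Emit:
jog_arm([
  {"dp":[1.2,-1.5,-30],"delta_rot":[0,0,0],"claw":50},
  {"dp":[0,0,-22],"delta_rot":[0,0,0],"claw":50},
  {"dp":[0,0,-12],"delta_rot":[0,0,0],"claw":50},
  {"dp":[0,0,-5],"delta_rot":[0,0,0],"claw":50},
  {"dp":[0,0,0],"delta_rot":[0,0,0],"claw":25},
])

```text
t: 27.52
ee_pos: [0.5677, -0.3106, 0.0215]
tool_rot: [0.78, 0.626, 0.0, 0.001]
ft_force: [0.4, -0.2, 0.2]
finger_gap: 0.0332
grip_force: 0.0
```

Emit:
jog_arm([
  {"dp":[0,0,0],"delta_rot":[0,0,0],"claw":5},
  {"dp":[0,0,0],"delta_rot":[0,0,0],"claw":5},
  {"dp":[0,0,0],"delta_rot":[0,0,0],"claw":5},
  {"dp":[0,0,0],"delta_rot":[0,0,0],"claw":5},
  {"dp":[0,0,0],"delta_rot":[0,0,0],"claw":5},
])

```text
t: 28.15
ee_pos: [0.5678, -0.3109, 0.022]
tool_rot: [0.78, 0.626, 0.0, 0.001]
ft_force: [0.5, 0.5, 5.2]
finger_gap: 0.0128
grip_force: 42.7
```

Emit:
jog_arm([
  {"dp":[0,0,25],"delta_rot":[0,0,0],"claw":5},
  {"dp":[0,0,45],"delta_rot":[0,0,0],"claw":5},
  {"dp":[0,0,45],"delta_rot":[0,0,0],"claw":5},
  {"dp":[-3.8,34.6,0],"delta_rot":[0,0,10],"claw":5},
  {"dp":[-3.8,34.6,0],"delta_rot":[0,0,10],"claw":5},
])

```text
t: 28.78
ee_pos: [0.5593, -0.2408, 0.1361]
tool_rot: [0.658, 0.753, 0.0, 0.0]
ft_force: [-0.0, -0.1, -1.2]
finger_gap: 0.0128
grip_force: 41.9
```

Emit:
jog_arm([
  {"dp":[-3.8,34.6,0],"delta_rot":[0,0,10],"claw":5},
  {"dp":[-3.8,34.6,0],"delta_rot":[0,0,10],"claw":5},
  {"dp":[-3.8,34.6,0],"delta_rot":[0,0,10],"claw":5},
  {"dp":[-3.8,34.6,0],"delta_rot":[0,0,10],"claw":5},
  {"dp":[-3.8,34.6,0],"delta_rot":[0,0,10],"claw":5},
])

```text
t: 29.4
ee_pos: [0.5401, -0.0672, 0.1355]
tool_rot: [0.277, 0.961, 0.0, -0.0]
ft_force: [-0.2, 0.7, 0.4]
finger_gap: 0.0127
grip_force: 41.9
```

Emit:
jog_arm([
  {"dp":[-3.8,34.6,0],"delta_rot":[0,0,10],"claw":5},
  {"dp":[-3.8,34.6,0],"delta_rot":[0,0,10],"claw":5},
  {"dp":[-3.8,34.6,0],"delta_rot":[0,0,10],"claw":5},
  {"dp":[0,0,0],"delta_rot":[0,0,0],"claw":5},
  {"dp":[0,0,0],"delta_rot":[0,0,0],"claw":5},
])

```text
t: 30.02
ee_pos: [0.5291, 0.0352, 0.1356]
tool_rot: [0.022, 1.0, -0.0, -0.0]
ft_force: [0.4, -0.7, -1.2]
finger_gap: 0.0127
grip_force: 41.9
```

Emit:
jog_arm([
  {"dp":[0.5,0,-35],"delta_rot":[0,0,0],"claw":5},
  {"dp":[0,0,-30],"delta_rot":[0,0,0],"claw":5},
  {"dp":[0,0,-18],"delta_rot":[0,0,0],"claw":5},
  {"dp":[0,0,-8],"delta_rot":[0,0,0],"claw":5},
  {"dp":[0,0,-1.5],"delta_rot":[0,0,0],"claw":5},
])

```text
t: 30.65
ee_pos: [0.5298, 0.0348, 0.0432]
tool_rot: [0.023, 1.0, -0.0, -0.0]
ft_force: [-0.3, 0.3, -0.1]
finger_gap: 0.0129
grip_force: 41.9
```

Emit:
jog_arm([
  {"dp":[0,0,0],"delta_rot":[0,0,0],"claw":5},
  {"dp":[0,0,0],"delta_rot":[0,0,0],"claw":5},
  {"dp":[0,0,0],"delta_rot":[0,0,0],"claw":30},
  {"dp":[0,0,0],"delta_rot":[0,0,0],"claw":30},
  {"dp":[0,0,0],"delta_rot":[0,0,0],"claw":30},
])

```text
t: 31.28
ee_pos: [0.5297, 0.0355, 0.0435]
tool_rot: [0.022, 1.0, 0.0, 0.0]
ft_force: [0.9, -0.2, 0.4]
finger_gap: 0.03
grip_force: 0.0
```

Emit:
jog_arm([
  {"dp":[0,0,20],"delta_rot":[0,0,0],"claw":30},
  {"dp":[0,0,40],"delta_rot":[0,0,0],"claw":30},
  {"dp":[0,0,40],"delta_rot":[0,0,0],"claw":30},
  {"dp":[-45,-14,0],"delta_rot":[0,0,0],"claw":0},
  {"dp":[-45,-14,0],"delta_rot":[0,0,0],"claw":0},
])

```text
t: 31.9
ee_pos: [0.4389, 0.0073, 0.1438]
tool_rot: [0.022, 1.0, -0.0, 0.001]
ft_force: [-0.9, -0.2, -0.2]
finger_gap: -0.0002
grip_force: 0.0
```

Emit:
jog_arm([
  {"dp":[-40,-13,0],"delta_rot":[0,0,0],"claw":0},
  {"dp":[0,0,0],"delta_rot":[0,0,0],"claw":0},
  {"dp":[0,0,0],"delta_rot":[0,0,0],"claw":0},
  {"dp":[0,0,0],"delta_rot":[0,0,0],"claw":0},
  {"dp":[0,0,0],"delta_rot":[0,0,0],"claw":0},
])

```text
t: 32.52
ee_pos: [0.4004, -0.0053, 0.1432]
tool_rot: [0.022, 1.0, 0.0, -0.0]
ft_force: [1.0, -0.4, -0.0]
finger_gap: 0.0003
grip_force: 0.0
```

```bash
python3 - <<'E'
from h import *
np.set_printoptions(precision=4,suppress=True)
o=get_obs();print(o['t'],o['ee_pos'],o['tool_rot'],o['finger_gap'])
im=grab_frame('top');cv2.imwrite('pics/t9.png',im[:,:,::-1]);hsv=cv2.cvtColor(im,cv2.COLOR_RGB2HSV)
C=np.array([.5563,-.0105]);a=np.radians(-2.2);X=np.array([np.cos(a),np.sin(a)]);Y=np.array([-X[1],X[0]])
# rectify the tray area (z=.034) at 1 mm/px: rows = -x, cols = -y ; 
q=[C+.06*X+.1*Y,C+.06*X-.1*Y,C-.06*X-.1*Y,C-.06*X+.1*Y]
p=proj('top',[[*v,.034] for v in q]).astype(np.float32)
H=cv2.getPerspectiveTransform(p,np.float32([[0,0],[200,0],[200,120],[0,120]]))
w=cv2.warpPerspective(im,H,(200,120));hw=cv2.cvtColor(w,cv2.COLOR_RGB2HSV)
cv2.imwrite('pics/rect9.png',w[:,:,::-1])
def box(m,n):
    k,l,s,c=cv2.connectedComponentsWithStats(m.astype(np.uint8))
    for i in range(1,k):
        if s[i,4]>300: print(n,'x+ %.0f y+ %.0f'%(60-c[i,1],100-c[i,0]),'bbox',s[i],cv2.minAreaRect(np.argwhere(l==i)[:,::-1].astype(np.float32))[1:])
box((hw[...,1]>150)&(hw[...,0]<18)&(hw[...,2]>90),'orange')
box((hw[...,2]<75),'dark')
box((hw[...,1]<50)&(hw[...,2]>80)&(hw[...,2]<150),'grey')
E
```

```text
32.525 [ 0.4004 -0.0053  0.1432] [ 0.0217  0.9998  0.0001 -0.    ] 0.0003499789911860381
orange x+ -29 y+ 44 bbox [  22   70   68   37 1615] ((66.99998474121094, 35.99999237060547), -0.0)
dark x+ 27 y+ -45 bbox [ 112   15   67   36 1718] ((35.0, 66.0), 90.0)
grey x+ -4 y+ -12 bbox [   0    0  192  119 6975] ((117.99998474121094, 190.99996948242188), 90.0)
```

Emit:
jog_arm([
  {"dp":[0,0,-40],"delta_rot":[0,0,0],"claw":0},
  {"dp":[0,0,-35],"delta_rot":[0,0,0],"claw":0},
  {"dp":[0,0,-26],"delta_rot":[0,0,0],"claw":0},
  {"dp":[0,0,0],"delta_rot":[0,0,0],"claw":0},
  {"dp":[15,-0.5,0],"delta_rot":[0,0,0],"claw":0},
])

```text
t: 33.2
ee_pos: [0.4151, -0.006, 0.0429]
tool_rot: [0.022, 1.0, 0.0, 0.0]
ft_force: [0.0, -0.0, 0.2]
finger_gap: 0.0003
grip_force: 0.0
```

Emit:
jog_arm([
  {"dp":[12,-0.5,0],"delta_rot":[0,0,0],"claw":0},
  {"dp":[8,-0.5,0],"delta_rot":[0,0,0],"claw":0},
  {"dp":[8,-0.5,0],"delta_rot":[0,0,0],"claw":0},
  {"dp":[8,-0.5,0],"delta_rot":[0,0,0],"claw":0},
  {"dp":[8,-0.5,0],"delta_rot":[0,0,0],"claw":0},
])

```text
t: 33.83
ee_pos: [0.4587, -0.0084, 0.0423]
tool_rot: [0.022, 1.0, 0.0, -0.0]
ft_force: [-2.7, 0.7, 0.6]
finger_gap: -0.0003
grip_force: 0.9
```

```bash
python3 - <<'E'
import cv2,numpy as np
w=cv2.imread('pics/rect9.png');s=w[64:118,104:192].astype(int)
m=cv2.inRange(cv2.cvtColor(w,cv2.COLOR_BGR2GRAY),0,140);m2=np.zeros_like(m);m2[64:118,106:188]=m[64:118,106:188]
k,l,st,c=cv2.connectedComponentsWithStats(m2)
for i in range(1,k):
    if st[i,4]>100: print(st[i],60-c[i,1],100-c[i,0])
for r in range(62,120,3): print(cv2.cvtColor(w,cv2.COLOR_BGR2GRAY)[r,104:196:4])
E
```

```text
[ 106   68   82   50 3023] -34.333443599073775 -45.48197155143896
[151 151 157 158 161 159 154 156 159 145 148 148 149 151 155 155 162 154
 153 159 151 161  79]
[160 162 167 161 162 156 161 163 158 143 145 146 147 151 155 158 161 152
 159 160 141 166  80]
[173 173 163 144 142 137 147 149 148 148 147 144 129 142 144 145 143 138
 156 166 154 158  77]
[173 169 140 122 120 119 122 119 122 152 148 147  80 118 120 122 120 120
 127 159 160 150  76]
[175 165 121 116 115 116 117 117 125 174 174 174  78 115 115 113 113 114
 103 135 164 149  76]
[176 161 120 118 111 111 114 119 122 177 174 173  85 119 116 110 110 117
  99 119 162 149  77]
[176 163 122 109  82  82  95 116 118 177 173 170  90 119 101  85  84 112
  99 118 162 145  81]
[175 164 124  89  42  47  69 109 119 178 173 171  93 114  66  42  46  92
  98 112 165 141  81]
[173 162 121  68  42  43  55 100 124 178 174 172 100 108  46  40  43  69
  97 107 167 138  80]
[174 161 118  78  44  43  54  99 127 178 175 170 103 103  46  42  43  74
  95 106 166 136  83]
[173 161 121 102  69  55  78 113 126 175 175 165 103 105  77  65  62  93
  99 142 16
[... 165 characters left out ...]
2 117 115 119
 104 170 170 136  83]
[161 170 122 117 118 118 118 118 117 120 123 122 106 111 117 118 117 116
 101 163 164 141  84]
[154 168 131 117 120 122 114 112 105  98  96 100 107 111 113 115 117 116
 116 163 161 143  81]
[142 157 149 130 134 134 120 121 116 110 116 121 122 131 130 130 130 126
 136 161 158 137  74]
[128 139 149 139 144 139 130 129 130 126 132 136 136 145 142 146 140 135
 140 148 145 125  80]
[115 121 121 129 139 126 124 118 118 114 115 117 121 123 123 142 131 129
 127 124 119 111  88]
[129 125 124 131 127  98  93  86  83  80  82  86  94  94  95 115 106 103
  98  92  86  85  84]
[145 141 139 140 119  66  59  70  76  79  73  69  72  70  70  68  63  56
  60  65  70  75  79]
```

All three fobs sit level in their compartments, and the fingers are already pushing the tab. I'll push the tray home.

Emit:
jog_arm([
  {"dp":[12,-0.4,0],"delta_rot":[0,0,0],"claw":0},
  {"dp":[16,-0.6,0],"delta_rot":[0,0,0],"claw":0},
  {"dp":[16,-0.6,0],"delta_rot":[0,0,0],"claw":0},
  {"dp":[16,-0.6,0],"delta_rot":[0,0,0],"claw":0},
  {"dp":[14,-0.5,0],"delta_rot":[0,0,0],"claw":0},
])

```text
t: 34.45
ee_pos: [0.534, -0.0114, 0.0422]
tool_rot: [0.022, 1.0, -0.0, 0.0]
ft_force: [-1.7, -1.8, 0.4]
finger_gap: 0.0
grip_force: 1.0
```

Emit:
jog_arm([
  {"dp":[8,-0.3,0],"delta_rot":[0,0,0],"claw":0},
  {"dp":[6,-0.2,0],"delta_rot":[0,0,0],"claw":0},
  {"dp":[4,0,0],"delta_rot":[0,0,0],"claw":0},
  {"dp":[3,0,0],"delta_rot":[0,0,0],"claw":0},
  {"dp":[2,0,0],"delta_rot":[0,0,0],"claw":0},
])

```text
t: 35.08
ee_pos: [0.5556, -0.0117, 0.0423]
tool_rot: [0.022, 1.0, 0.0, -0.0]
ft_force: [-0.9, -1.1, -0.4]
finger_gap: 0.0002
grip_force: 0.8
```

Emit:
jog_arm([
  {"dp":[2,0,0],"delta_rot":[0,0,0],"claw":0},
  {"dp":[2,0,0],"delta_rot":[0,0,0],"claw":0},
  {"dp":[1.5,0,0],"delta_rot":[0,0,0],"claw":0},
  {"dp":[1.5,0,0],"delta_rot":[0,0,0],"claw":0},
  {"dp":[1,0,0],"delta_rot":[0,0,0],"claw":0},
])

```text
t: 35.7
ee_pos: [0.5638, -0.0118, 0.0424]
tool_rot: [0.022, 1.0, 0.0, 0.0]
ft_force: [-2.2, -1.5, 0.5]
finger_gap: 0.0003
grip_force: 0.8
```

Emit:
jog_arm([
  {"dp":[1,0,0],"delta_rot":[0,0,0],"claw":0},
  {"dp":[1,0,0],"delta_rot":[0,0,0],"claw":0},
  {"dp":[1,0,0],"delta_rot":[0,0,0],"claw":0},
  {"dp":[1,0,0],"delta_rot":[0,0,0],"claw":0},
  {"dp":[1,0,0],"delta_rot":[0,0,0],"claw":0},
])

```text
t: 36.33
ee_pos: [0.5645, -0.0117, 0.0422]
tool_rot: [0.022, 1.0, -0.0, -0.005]
ft_force: [-11.4, -1.6, 9.7]
finger_gap: -0.0002
grip_force: 6.2
```

Emit:
jog_arm([
  {"dp":[-25,1,0],"delta_rot":[0,0,0],"claw":0},
  {"dp":[-25,1,20],"delta_rot":[0,0,0],"claw":0},
  {"dp":[0,0,50],"delta_rot":[0,0,0],"claw":40},
  {"dp":[0,0,50],"delta_rot":[0,0,-8],"claw":85},
  {"dp":[0,0,50],"delta_rot":[0,0,-10],"claw":85},
])

```text
t: 36.95
ee_pos: [0.5195, -0.0094, 0.2144]
tool_rot: [0.181, 0.984, 0.001, 0.001]
ft_force: [0.8, -0.1, -0.0]
finger_gap: 0.0544
grip_force: 0.0
```

Emit:
jog_arm([
  {"dp":[35,10,0],"delta_rot":[0,0,-8],"claw":85},
  {"dp":[35,10,0],"delta_rot":[0,0,-8],"claw":85},
  {"dp":[35,10,0],"delta_rot":[0,0,-8],"claw":85},
  {"dp":[35,8,0],"delta_rot":[0,0,-8],"claw":85},
  {"dp":[28,4,0],"delta_rot":[0,0,-8],"claw":85},
])

```text
t: 37.58
ee_pos: [0.6889, 0.0333, 0.2123]
tool_rot: [0.506, 0.863, 0.001, 0.001]
ft_force: [0.3, -0.3, -0.1]
finger_gap: 0.085
grip_force: 0.0
```

Emit:
jog_arm([
  {"dp":[0,0,0],"delta_rot":[0,0,0],"claw":85},
  {"dp":[0,0,0],"delta_rot":[0,0,0],"claw":85},
  {"dp":[0,0,0],"delta_rot":[0,0,0],"claw":85},
  {"dp":[0,0,0],"delta_rot":[0,0,0],"claw":85},
  {"dp":[0,0,0],"delta_rot":[0,0,0],"claw":85},
])

```text
t: 38.2
ee_pos: [0.6864, 0.0322, 0.2127]
tool_rot: [0.504, 0.864, 0.0, 0.0]
ft_force: [0.2, 0.6, 0.5]
finger_gap: 0.0851
grip_force: 0.0
```

```bash
cat > col.py <<'E'
from h import *
np.set_printoptions(precision=4,suppress=True)
o=get_obs();print(o['t'],o['ee_pos'],o['tool_rot'],o['finger_gap'])
import sys
def blob(n,m,a=40):
    k,l,s,c=cv2.connectedComponentsWithStats(m.astype(np.uint8))
    if k<2: return None
    i=1+s[1:,4].argmax(); print(n,c[i],s[i]); return l==i
M=camera_model('wrist');im=grab_frame('wrist');cv2.imwrite('pics/w_col.png',im[:,:,::-1]);t=grab_frame('top');cv2.imwrite('pics/t_col.png',t[:,:,::-1])
for n,i,mm in(('wrist',im,M),('top',t,camera_model('top'))):
    h=cv2.cvtColor(i,cv2.COLOR_RGB2HSV); b=blob(n+' blue',(h[...,0]>95)&(h[...,0]<125)&(h[...,1]>120)&(h[...,2]>50))
    if b is None: continue
    p=np.argwhere(b)[:,::-1].astype(float); 
    ax=np.array([.682,.0316])
    w=ray(n,p,.117,mm)[:,:2]; print(' blue pts at z=.117 bbox',w.min(0),w.max(0),'mid',(w.min(0)+w.max(0))/2)
    w=ray(n,p,.0945,mm)[:,:2]; d=np.linalg.norm(w-ax,axis=1); q=w[d>.040]; print(' far pts',len(q), q.mean(0) if len(q) else '')
E
python3 col.py
```

```text
38.2 [0.6864 0.0322 0.2127] [0.5038 0.8638 0.0001 0.0002] 0.08510078142437713
wrist blue [247.2237 175.1922] [ 213  122   70  100 1873]
 blue pts at z=.117 bbox [0.6561 0.0031] [0.7122 0.0819] mid [0.6841 0.0425]
 far pts 117 [0.6674 0.0746]
top blue [223.3571 130.8214] [222 126   4  10  28]
 blue pts at z=.117 bbox [0.6756 0.0484] [0.7046 0.0578] mid [0.6901 0.0531]
 far pts 0
```

```bash
cat > ang.py <<'E'
import sys
from h import *
from scipy.optimize import least_squares
np.set_printoptions(precision=4,suppress=True)
def ana(im,M,ax=None):
    h=cv2.cvtColor(im,cv2.COLOR_RGB2HSV)
    m=((h[...,0]>95)&(h[...,0]<125)&(h[...,1]>120)&(h[...,2]>50)).astype(np.uint8)
    k,l,s,c=cv2.connectedComponentsWithStats(m);i=1+s[1:,4].argmax();m=(l==i).astype(np.uint8)
    ct=max(cv2.findContours(m,cv2.RETR_EXTERNAL,cv2.CHAIN_APPROX_NONE)[0],key=len)[:,0].astype(float)
    w=ray('',ct,.117,M)[:,:2]; c0=np.array([.684,.032])
    d=lambda c,q:np.linalg.norm(q-c,axis=1)
    for _ in range(5):
        q=w[np.abs(d(c0,w)-.029)<.004]; c0=least_squares(lambda c:d(c,q)-.029,c0,loss='soft_l1',f_scale=.001).x
    print('ring fit',c0,len(q))
    if ax is not None:c0=ax
    w=ray('',np.argwhere(m)[:,::-1].astype(float),.0985,M)[:,:2]; q=w[(d(c0,w)>.036)&(d(c0,w)<.056)]; v=q.mean(0)-c0; L=np.degrees(np.arctan2(v[1],v[0]))%360
    r=((h[...,0]<8)|(h[...,0]>172))&(h[...,1]>150)&(h[...,2]>70)
    pr=ray('',np.argwhere(r)[:,::-1].astype(float),.0855,M)[:,:2]; dr=d(c0,pr); pr=pr[(dr<.075)&(dr>.03)]
    print('lug deg',L,len(q),'max r',d(c0,w).max())
    if len(pr): v=pr.mean(0)-c0;print('red deg',np.degrees(np.arctan2(v[1],v[0]))%360,pr.mean(0),len(pr))
if __name__=='__main__':
    if len(sys.argv)>1:
        M=camera_model('wrist');np.savez('wc.npz',**M);o=get_obs();print(o['t'],o['ee_pos'],o['tool_rot']);im=grab_frame('wrist');cv2.imwrite('pics/w_col.png',im[:,:,::-1])
    else: M=camera_model('wrist');im=cv2.imread('pics/w_col.png')[:,:,::-1].copy()
    ana(im,M)
E
python3 ang.py; python3 - <<'E'
import sys; sys.path.insert(0,'.')
from ang import *
im=cv2.imread('pics/raw_top1.png')[:,:,::-1].copy();ana(im,camera_model('top'))
E
```

```text
ring fit [0.6845 0.0315] 192
lug deg 111.69184622363096 174 max r 0.052049202589880994
red deg 178.66072401005493 [0.6366 0.0326] 253
ring fit [0.6832 0.0312] 53
lug deg 115.92937806257365 6 max r 0.051570817494231966
red deg 177.5383555434028 [0.6364 0.0332] 22
```

Emit:
jog_arm([
  {"dp":[-2.4,-0.7,-30],"delta_rot":[0,0,0],"claw":85},
  {"dp":[0,0,-40],"delta_rot":[0,0,0],"claw":85},
  {"dp":[0,0,-30],"delta_rot":[0,0,0],"claw":85},
  {"dp":[0,0,-16],"delta_rot":[0,0,0],"claw":85},
  {"dp":[0,0,0],"delta_rot":[0,0,0],"claw":85},
])

```text
t: 38.92
ee_pos: [0.6839, 0.0316, 0.0955]
tool_rot: [0.504, 0.864, -0.0, -0.001]
ft_force: [1.2, -0.1, -0.4]
finger_gap: 0.0848
grip_force: 0.0
```

Emit:
jog_arm([
  {"dp":[0,0,0],"delta_rot":[0,0,0],"claw":60},
  {"dp":[0,0,0],"delta_rot":[0,0,0],"claw":50},
  {"dp":[0,0,0],"delta_rot":[0,0,0],"claw":50},
  {"dp":[0,0,0],"delta_rot":[0,0,0],"claw":50},
  {"dp":[0,0,0],"delta_rot":[0,0,0],"claw":50},
], newtons=40)

```text
t: 39.55
ee_pos: [0.6838, 0.0308, 0.0986]
tool_rot: [0.504, 0.864, -0.001, 0.0]
ft_force: [-2.9, -1.7, 4.5]
finger_gap: 0.0565
grip_force: 43.2
```

Gripped on the ring. Now I'll turn it +66°.

Emit:
jog_arm([
  {"dp":[0,0,0],"delta_rot":[0,0,6],"claw":50},
  {"dp":[0,0,0],"delta_rot":[0,0,7],"claw":50},
  {"dp":[0,0,0],"delta_rot":[0,0,7],"claw":50},
  {"dp":[0,0,0],"delta_rot":[0,0,7],"claw":50},
  {"dp":[0,0,0],"delta_rot":[0,0,7],"claw":50},
])

```text
t: 40.17
ee_pos: [0.684, 0.031, 0.0986]
tool_rot: [0.227, 0.974, -0.0, 0.0]
ft_force: [-3.8, -2.4, 4.8]
finger_gap: 0.0565
grip_force: 43.2
```

Emit:
jog_arm([
  {"dp":[0,0,0],"delta_rot":[0,0,7],"claw":50},
  {"dp":[0,0,0],"delta_rot":[0,0,7],"claw":50},
  {"dp":[0,0,0],"delta_rot":[0,0,7],"claw":50},
  {"dp":[0,0,0],"delta_rot":[0,0,7],"claw":50},
  {"dp":[0,0,0],"delta_rot":[0,0,4],"claw":50},
])

```text
t: 40.8
ee_pos: [0.684, 0.0312, 0.0986]
tool_rot: [-0.049, 0.999, -0.0, 0.0]
ft_force: [-4.0, -1.1, 4.7]
finger_gap: 0.0565
grip_force: 43.2
```

Emit:
jog_arm([
  {"dp":[0,0,0],"delta_rot":[0,0,0.5],"claw":50},
  {"dp":[0,0,0],"delta_rot":[0,0,0],"claw":50},
  {"dp":[0,0,0],"delta_rot":[0,0,0],"claw":50},
  {"dp":[0,0,0],"delta_rot":[0,0,0],"claw":50},
  {"dp":[0,0,0],"delta_rot":[0,0,0],"claw":50},
])

```text
t: 41.42
ee_pos: [0.684, 0.0312, 0.0986]
tool_rot: [-0.052, 0.999, -0.0, 0.0]
ft_force: [-3.2, -0.1, 6.6]
finger_gap: 0.0564
grip_force: 43.3
```

```bash
python3 ang.py 1; python3 -c "
from h import *;o=get_obs();print(o['joints'],o['ft_torque'],o['ft_force'])"
```

```text
41.425 [0.684  0.0312 0.0986] [-0.0522  0.9986 -0.0004  0.0003]
ring fit [0.6831 0.0293] 362
lug deg 38.43323589428601 386 max r 0.04208407912204022
red deg 176.29363812032153 [0.6284 0.0329] 213
[ 2.90921792e-02  5.85810445e-01  1.46962465e+00 -7.37448358e-04
  1.08547700e+00 -1.64563487e+00] [-0.27829133  0.65357817  0.04722538] [-4.64842346 -2.04242366  6.74888405]
```

Emit:
jog_arm([
  {"dp":[0,0,0],"delta_rot":[0,0,0],"claw":70},
  {"dp":[0,0,0],"delta_rot":[0,0,0],"claw":85},
  {"dp":[0,0,0],"delta_rot":[0,0,0],"claw":85},
  {"dp":[0,0,15],"delta_rot":[0,0,0],"claw":85},
  {"dp":[0,0,40],"delta_rot":[0,0,0],"claw":85},
])

```text
t: 42.1
ee_pos: [0.6832, 0.0316, 0.1505]
tool_rot: [-0.052, 0.999, 0.0, -0.002]
ft_force: [0.4, 0.2, -0.1]
finger_gap: 0.0851
grip_force: 0.0
```

Emit:
jog_arm([
  {"dp":[0,0,45],"delta_rot":[0,0,0],"claw":85},
  {"dp":[-10,0,20],"delta_rot":[0,0,0],"claw":85},
  {"dp":[-10,0,0],"delta_rot":[0,0,0],"claw":85},
  {"dp":[0,0,0],"delta_rot":[0,0,0],"claw":85},
  {"dp":[0,0,0],"delta_rot":[0,0,0],"claw":85},
])

```text
t: 42.72
ee_pos: [0.6634, 0.0316, 0.2145]
tool_rot: [-0.052, 0.999, 0.0, -0.002]
ft_force: [0.5, -0.6, -0.5]
finger_gap: 0.0855
grip_force: 0.0
```

```bash
python3 ang.py 1; python3 - <<'E'
from ang import *
M=dict(np.load('wc.npz'));im=cv2.imread('pics/w_col.png')[:,:,::-1].copy();ana(im,M,np.array([.684,.0315]))
h=cv2.cvtColor(im,cv2.COLOR_RGB2HSV)
y=((h[...,0]>20)&(h[...,0]<35)&(h[...,1]>170)&(h[...,2]>90)); k,l,s,c=cv2.connectedComponentsWithStats(y.astype(np.uint8));i=1+s[1:,4].argmax();print('yellow',s[i])
w=ray('',np.argwhere(l==i)[:,::-1].astype(float),.056,M)[:,:2];print(w.min(0),w.max(0))
E
```

```text
42.725 [0.6634 0.0316 0.2145] [-0.0523  0.9986  0.0001 -0.0016]
ring fit [0.6831 0.0296] 186
lug deg 17.494426633747096 35 max r 0.03736770709749611
red deg 176.5115349931092 [0.6283 0.0329] 67
ring fit [0.6831 0.0296] 186
lug deg nan 0 max r 0.035862462454507166
red deg 178.55339876035072 [0.6283 0.0329] 67
yellow [ 187   74   58   58 2007]
[ 0.5755 -0.0364] [0.6234 0.015 ]ang.py:16: RuntimeWarning: Mean of empty slice.
  w=ray('',np.argwhere(m)[:,::-1].astype(float),.0985,M)[:,:2]; q=w[(d(c0,w)>.036)&(d(c0,w)<.056)]; v=q.mean(0)-c0; L=np.degrees(np.arctan2(v[1],v[0]))%360
  ret = um.true_divide(
```

```bash
python3 - <<'E'
from ang import *
M=dict(np.load('wc.npz'));im=cv2.imread('pics/w_col.png')[:,:,::-1].copy()
A=np.array([.684,.0315])
for r in (.034,.038,.042,.046,.050,.052,.055):
    print(r,[''.join('%4d'%v for v in cv2.cvtColor(im,cv2.COLOR_RGB2HSV)[tuple(np.round(proj('',[[*(A+r*np.array([np.cos(t),np.sin(t)])),.1]],M)[0]).astype(int)[::-1])]) for t in np.radians(178+np.arange(-16,17,4))])
E
```

```text
0.034 ['  13  15 119', '  17  17 134', ' 109  75 102', ' 108 130  88', '  75   5 105', '  40   7 106', ' 108 128  82', ' 114  13 100', '  15  17 121']
0.038 ['   0  11  45', '   0   9  60', ' 110  82  96', ' 108 156 150', '  26  18 221', ' 109  44 121', ' 108 157 145', '   0   4  63', '   8  18  58']
0.042 ['  10  13  60', ' 170  13  61', ' 150   4  60', ' 107 159 148', '  28  19 218', ' 108 141 132', ' 107 154 142', '  12  30  42', '  15  17  60']
0.046 ['  10  12  62', '  10  12  62', ' 165   8  61', ' 108 155 151', '  30  14 213', ' 109 103 143', ' 108 144 119', '  12  28  45', '   8  17  60']
0.05 ['   0   8  62', '   8  16  63', '   8  16  63', ' 108 154 151', '  24  17 227', ' 108 152 148', ' 110  96  72', '  10  31  49', '  10  24  63']
0.052 ['  10  12  62', '   8  16  63', '   8  16  63', ' 108 152 144', '  25  20 219', ' 108 143 123', ' 116  38  53', '  10  25  62', '  10  24  63']
0.055 ['  10  12  63', '  12  20  65', '   6  19  66', '   0  23  67', '   2 206 183', '   2 201 181', '   9  36  49', '  11  31  65', '  13  28  64']
```

```bash
python3 - <<'E'
from ang import *
M=dict(np.load('wc.npz'));im=cv2.imread('pics/w_col.png')[:,:,::-1].copy()
h=cv2.cvtColor(im,cv2.COLOR_RGB2HSV)
A=np.array([.684,.0315]);th=np.arange(160,200,.25);rs=np.arange(.040,.0505,.001)
P=np.array([[[*(A+r*np.array([np.cos(t),np.sin(t)])),.1] for t in np.radians(th)] for r in rs])
uv=proj('',P.reshape(-1,3),M).astype(np.float32)
sv=cv2.remap(im,uv[:,0].reshape(P.shape[:2]),uv[:,1].reshape(P.shape[:2]),cv2.INTER_LINEAR)
hh=cv2.cvtColor(sv,cv2.COLOR_RGB2HSV)
wh=(hh[...,1]<40)&(hh[...,2]>170); bl=(hh[...,1]>80)&(hh[...,2]>70)&(hh[...,0]>95)&(hh[...,0]<120)
for i in range(0,len(rs),2): print(rs[i],'white',th[wh[i]].mean(),'lug edges',th[bl[i]|wh[i]].min(),th[bl[i]|wh[i]].max())
for r in(.054,.056,.058,.062):
    p=np.array([[*(A+r*np.array([np.cos(t),np.sin(t)])),.0855] for t in np.radians(th)]);uv=proj('',p,M).astype(np.float32)
    x=cv2.cvtColor(cv2.remap(im,uv[:,:1],uv[:,1:],cv2.INTER_LINEAR),cv2.COLOR_RGB2HSV)[:,0]; k=(x[:,1]>130)&(x[:,2]>80)&((x[:,0]<10)|(x[:,0]>170));print(r,'red',th[k].mean(),k.sum())
b=(h[...,0]>95)&(h[...,0]<125)&(h[...,1]>120)&(h[...,2]>50)
E
```

```text
0.04 white 179.125 lug edges 170.5 188.0
0.042 white 179.0 lug edges 171.0 187.75
0.044000000000000004 white 178.875 lug edges 171.0 187.0
0.046000000000000006 white 179.0 lug edges 171.5 186.75
0.04800000000000001 white 178.875 lug edges 171.75 186.25
0.05000000000000001 white 178.875 lug edges 172.0 185.75
0.054 red 178.625 36
0.056 red 178.625 36
0.058 red 178.5 35
0.062 red nan 0<stdin>:13: RuntimeWarning: Mean of empty slice.
  ret = ret.dtype.type(ret / rcount)
```

```bash
python3 -c "from station import *; print(job_done())"
```

```text
the job is handed in; nothing more can be done
None
```

The job is handed in: hook back on its rail, all three fobs from the paper (orange, grey, dark) flat in separate compartments, tray pushed to its stop, and the collar lug within about 0.4° of the red mark, though no verdict came back.

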